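# Find which way the glaze jar opens

## Robot

A 6-joint arm with a two-finger parallel gripper is mounted at the origin on the work surface. World frame = base frame: x ahead of the robot, y to its left, z up, the work surface at z = 0. Lengths are in m, angles in rad, forces in N, time in s.
With the tool pointing down it reaches from about 0.25 to 0.775 m from the base axis. Payload 4 kg.
Tool frame: the origin (TCP) lies midway between the tips of the shut fingers; the grasp point (between the pads) lies 19 mm behind it; z points along the fingers, x is the direction in which the jaws open and shut, and the axes are right-handed (so a half turn about z gives the same grasp; the last joint's range is limited). The gripper opens to 85 mm and grips with 20 to 120 N. Pads are 22 mm wide; open, the fingers measure 114 mm over their backs; the gripper's body (76 mm by 85 mm) begins 54 mm behind the grasp point. The pads swing forward as they close: fully open they stand 13 mm farther back than shut.
Start: joints at [-1.21, 0.087, 1.371, -0, 1.684, -0.103], TCP at [0.246, -0.492, 0.204] pointing down, gripper open.
Joint ranges: [-3.1, 3.1], [-0.76, 2.03], [0.27, 2.55], [-1.08, 4.22], [0.17, 2.65], [-2.57, 2.57]. Speed limits (rad/s): [2.79, 2.79, 3.14, 3.14, 3.14, 3.14].

## Interface

Orientations are given as a rotation vector (axis times angle).
In Python, from rig import manip gives the robot as it stands.
- The arm moves only by the shell command python3 -m handwheel 'ROWS' [FORCE]. ROWS is JSON, a list of rows, each an object of numbers: "x", "y", "z": the shift along the tool's x, y, z in cm; "ax", "ay", "az": the turn, a rotation vector about the tool's x, y, z in degrees; "jaw": the finger opening in cm, from 0 to 8.54. A call has 1 to 10 rows; each row is the pose to reach, as a shift and turn from the pose measured when the call began, along the tool's axes at that moment; what a row does not reach only later rows make up. A row lasts 1/12 s, in which the tool goes at most 41.7 mm and 7.16 degrees, less where a joint would pass 70% of its speed; a pose out of reach is approached as far as the arm can. A call with a gripper value outside its range is refused whole. The fingers move at their own pace and stop on an object; FORCE is the grip in N (left out, the last holds). Time passes only in rows, so rows that repeat a pose let the fingers close. It gives the time, the measured TCP pose, the force and the opening at its end, in the units of the state.
- manip.get_obs(): the state, without advancing time (a new reading comes with each control period).
- manip.read_camera(name): name is "side" or "top" or "wrist"; returns a dict with "img" (384x512x3 uint8, red, green, blue), "fx", "fy", "cx", "cy" (pixels), "eye" and "rotation" of the camera in the world. Camera axes: x right, y down, z forward; pixel columns grow to the right and rows downward; lengths in m; the calibration is good to about 2 mm. The wrist camera is an equidistant fisheye: a pixel r from the principal point sees the ray r / f radians off the axis. A picture is of the moment at which its call begins. There is no depth.
- manip.job_done(): hands the job in, once; it reports no verdict.
Trained networks look in the newest picture that a camera, given by its name, has taken for a name from the list of things; names that differ only in an ending like _2 or _b are one class to them, and where a whole thing is asked for, a point or a joint stands for the part that bears it (a point fixed in the world has none). Each returns a list of dicts, best first, with "conf" (0 to 1); they miss things now and then, are a little off and sometimes report something else, mostly with a low value. They report only what shows in the picture. A call takes as long as a camera call. They do not tell look-alikes from the thing itself.
- manip.silhouettes(camera, query): "region" (384x512 bool, what is visible of it) and "bbox" ([left, top, right, bottom] in pixels, round what is visible of it).
- manip.place_of(camera, query): "location" ([column, row] in pixels: a listed point, or the origin of a listed thing).
The state is a dict: "t": time; "joint_pos": joint angles; "qd": joint speeds; "joint_efforts": joint torques, N m; "ee_pos": TCP position; "orientation": TCP orientation; "wrist_force": force on the tool from outside, world axes, zero at the start; "moment": the same for the moment, N m; "gripper_width": opening from 0.0 (shut) to 1.0 (fully open).
Only numpy, scipy, OpenCV 4.12 (cv2) and the standard library are available. Lean on these libraries where they do the work, as an engineer would, in place of code of your own. Each camera call takes 0.05 s, during which the arm holds its last target.

## Task

A stirring stick has been left lying across the caps of two glaze jars: first stand it in the terracotta cup and let it lean there. Then open the jar that sits in the steel clamp: its cap may loosen either way, so feel which way it turns, without forcing it off, and lift it straight off. Finish while holding the cap level in the gripper, about 10 cm above where it sat; leave the other jar closed, and the horse figurine and the bowl where they are.

Things in the scene. Friction and masses are not known exactly. Their poses are not given: they have to be found in the camera images.
- jar_a: Jar: white plastic, 76 mm across, fixed (cannot move or turn), 100 mm tall with its steel neck, which is 48 mm across and 30 mm tall. Origin: centre of its underside, z up; x lies along its cap's x when the cap is fully tight. Either jar may be the one in the clamp. One jar loosens anticlockwise, the other clockwise (from above); nothing shows which.
- jar_b: The other jar, alike in all sizes and axes, but its thread has the opposite hand. On both: the cap starts within 0.05 rad of fully tight. Turned the tightening way it meets a hard stop 0.08 rad beyond fully tight. Turned the loosening way it goes easily, can be lifted off from about 1.1 to 1.9 rad past fully tight, and meets a stop near 2.1.
- cap_a_center (a point): Centre (half-way up) of jar_a's round black ribbed cap: knob 52 mm across, 24 mm tall, 90 g, z up, x along the thin pale line across its top. A stem and locking bar reach 14 mm below the knob into the neck. Closed, this centre is 112 mm above the jar's origin. Quarter-turn thread: turning does not raise the cap; once free it lifts straight up, and while locked it cannot be pulled off.
- cap_b_center (a point): The same point of jar_b's cap, alike in every size and axis; it loosens the opposite way to jar_a's.
- clamp: Dark steel ring clamp, 92 mm across and 30 mm tall, with a small screw handle on one side reaching 84 mm from the axis; fixed on the board round the foot of the jar to be opened. Origin: on its axis (the jar's axis), at its underside.
- board: Plywood board 130 x 270 x 12 mm, fixed. Origin: centre of its underside. The jars stand on it 140 mm apart, 70 mm either side of its centre along its y axis (the long one).
- stick_center (a point): Centre of the square wooden stirring stick, 12 x 12 x 190 mm, 30 g, loose; its y axis runs along the stick. It lies level across both caps, its centre between the jars, with nothing under its middle.
- stick_end_1 (a point): Middle of one end face of the stirring stick, 95 mm from its centre.
- stick_end_2 (a point): Middle of one end face of the stirring stick, 95 mm from its centre.
- cup_floor (a point): Centre of the inner floor (6 mm up) of the round terracotta cup: 90 mm across outside, 80 mm inside, 105 mm tall, straight walls 5 mm thick, open top, fixed to the table.
- cup_mouth (a point): Centre of the cup's mouth, at rim height (105 mm).
- figurine: White ceramic horse standing on the table, 125 mm tall, about 105 mm long, loose, 250 g; bystander. Origin: underside, between the legs.
- bowl: White ceramic bowl, 90 mm across, 35 mm tall, loose; bystander. Origin: centre of its underside.
Not all that is in view belongs to the job. Leave any green or yellow look-alike of the part that bears cap_a_center alone.

How it is judged:
On the way, in this order (a step that is already met when the one before it is completed fails the run):
1. the stick stands in the cup, its lower end near the floor, let go ((angle between stick_center's own y axis and vertical below 0.75 rad or angle between stick_center's own y axis and vertical above 2.3916 rad) and ((horizontal distance between stick_end_1 and cup_floor below 0.045 m and z of stick_end_1 in the frame of cup_floor below 0.03 m) or (horizontal distance between stick_end_2 and cup_floor below 0.045 m and z of stick_end_2 in the frame of cup_floor below 0.03 m)) and contact force between stick and the arm below 0.05 N and contact force between stick and the fingers below 0.05 N), for 0.3 s.
2. the clamped jar's cap has been turned loose while still seated on its jar (((horizontal distance between jar_a and clamp below 0.03 m and angle between the x axis of cap_a_center and the x axis of jar_a, either way round above 0.75 rad and z of cap_a_center in the frame of jar_a below 0.118 m and horizontal distance between cap_a_center and jar_a below 0.006 m) or (horizontal distance between jar_b and clamp below 0.03 m and angle between the x axis of cap_b_center and the x axis of jar_b, either way round above 0.75 rad and z of cap_b_center in the frame of jar_b below 0.118 m and horizontal distance between cap_b_center and jar_b below 0.006 m))), for 0.05 s.
At the end, for the whole second after the job is handed in: The stick still leans in the cup (one end within 30 mm of the cup's floor, less than 0.75 rad from upright, not touched); the clamped jar's cap is held still in the fingers, at least 53 mm above its seat, tilted less than 0.5 rad, touching nothing else; the other cap is still closed on its jar (all of step 1 and ((horizontal distance between jar_a and clamp below 0.03 m and z of cap_a_center in the frame of jar_a above 0.165 m and contact force between cap_a and the fingers above 1 N and angle between cap_a_center's own z axis and vertical below 0.5 rad and linear speed of cap_a below 0.05 m/s and contact force between cap_a and jar_a below 0.1 N and contact force between cap_a and jar_b below 0.1 N and contact force between cap_a and clamp below 0.1 N and contact force between cap_a and cup below 0.1 N and contact force between cap_a and stick below 0.1 N and contact force between cap_a and board below 0.1 N and (horizontal distance between cap_b_center and jar_b below 0.006 m and z of cap_b_center in the frame of jar_b below 0.118 m and angle between the x axis of cap_b_center and the x axis of jar_b, either way round below 0.5 rad)) or (horizontal distance between jar_b and clamp below 0.03 m and z of cap_b_center in the frame of jar_b above 0.165 m and contact force between cap_b and the fingers above 1 N and angle between cap_b_center's own z axis and vertical below 0.5 rad and linear speed of cap_b below 0.05 m/s and contact force between cap_b and jar_a below 0.1 N and contact force between cap_b and jar_b below 0.1 N and contact force between cap_b and clamp below 0.1 N and contact force between cap_b and cup below 0.1 N and contact force between cap_b and stick below 0.1 N and contact force between cap_b and board below 0.1 N and (horizontal distance between cap_a_center and jar_a below 0.006 m and z of cap_a_center in the frame of jar_a below 0.118 m and angle between the x axis of cap_a_center and the x axis of jar_a, either way round below 0.5 rad)))); the arm keeps its last pose, push and grip.
It fails at once if the other jar's cap is displaced or undone ((not (horizontal distance between jar_a and clamp below 0.03 m) and not (horizontal distance between cap_a_center and jar_a below 0.006 m and z of cap_a_center in the frame of jar_a below 0.118 m and angle between the x axis of cap_a_center and the x axis of jar_a, either way round below 0.5 rad)) or (not (horizontal distance between jar_b and clamp below 0.03 m) and not (horizontal distance between cap_b_center and jar_b below 0.006 m and z of cap_b_center in the frame of jar_b below 0.118 m and angle between the x axis of cap_b_center and the x axis of jar_b, either way round below 0.5 rad))).
It fails at once if the figurine or the bowl is pushed out of place or tipped (distance of any of figurine, bowl from where it was at the start of the episode above 0.03 m or angle between any of figurine, bowl's own z axis and vertical above 0.4 rad).
It also fails if it takes over 48 s, if anything falls off the work surface, if the arm or the gripper's body presses on something with over 40 N, if the wrist force passes 120 N, or if a joint passes its speed limit or range.

## Working session

There is one attempt and no reset: what is moved stays moved. The work goes in short steps, Python scripts to look and compute and a shell command to move; the robot and the scene stay as the last step left them, time stands still between calls to the robot, and variables do not carry over. Pictures are saved under pics/ and viewed, and the job is handed in when it is done.

```bash
ls; mkdir -p pics; python3 - <<'E'
from rig import manip
import cv2
for n in ("side","top","wrist"):
    c=manip.read_camera(n); cv2.imwrite(f"pics/{n}0.png",c["img"][:,:,::-1])
    print(n,c["fx"],c["fy"],c["cx"],c["cy"],c["eye"],c["rotation"])
print(manip.get_obs())
E
```

```text
pics
side 494.47089357795994 494.47089357795994 254.4016036857232 189.3885266810852 [0.3237959  1.0250759  0.70348624] [-0.31988205  2.58531943 -1.50209201]
top 482.9922834121774 482.9922834121774 262.2126473909009 188.5053521880135 [0.49598075 0.06281585 1.43662226] [-2.17174995  2.21162457 -0.07658674]
wrist 297.3186396354542 297.3186396354542 254.7981422895214 187.2050846615886 [ 0.31288534 -0.45961477  0.37385834] [ 2.45023564 -1.51210259 -0.23284007]
{'t': 0.15, 'joint_pos': array([-1.21011555e+00,  8.78244808e-02,  1.37194359e+00,  1.55106907e-06,
        1.68363453e+00, -1.03079809e-01]), 'qd': array([ 0.00070488, -0.0029173 , -0.00542632, -0.00253314, -0.00153295,
        0.00203969]), 'joint_efforts': array([ 4.95068871e-04, -3.52378464e+01, -3.13679552e+01, -1.53044698e-04,
        8.10787606e-03,  5.37981435e-06]), 'ee_pos': array([ 0.24586915, -0.49147931,  0.20336811]), 'orientation': array([-2.67155018e+00,  1.65089995e+00,  2.24964474e-03]), 'wrist_force': array([-0.60244043,  1.21772597, -0.55080818]), 'moment': array([ 0.01732821, -0.03280394, -0.02634103]), 'gripper_width': 1.0027120813293222}
```

View pics/side0.png

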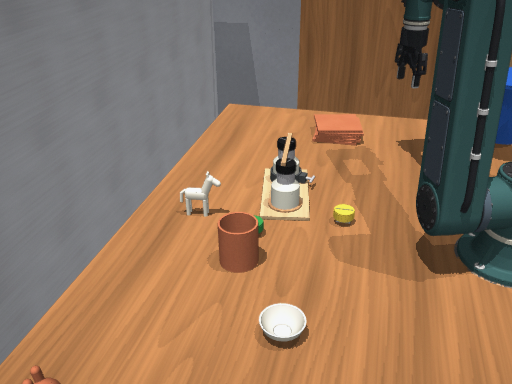

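View pics/top0.png

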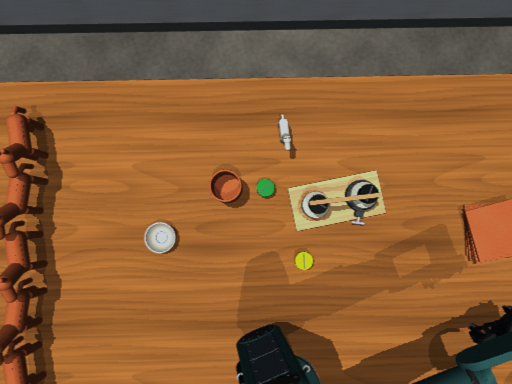

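View pics/wrist0.png

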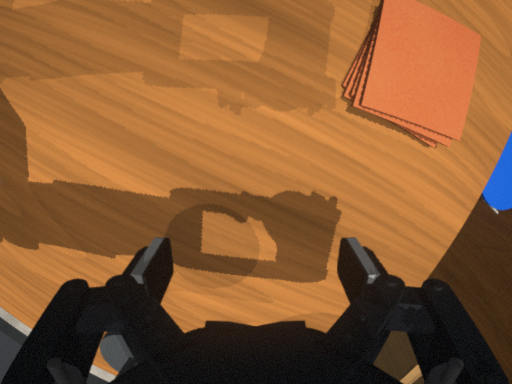

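Top view: candidates for the cap are black caps at (316,205) and (362,195), a green look-alike at (266,188), a yellow one at (305,261). The clamp (handle at 359,222) is round the jar at (362,195), so that black cap is my choice. The cup is at (227,186), the bowl at (160,237), and the horse at (286,132).

```bash
cat > h.py <<'E'
import numpy as np, cv2
from scipy.spatial.transform import Rotation as R
from rig import manip
def ray(c,px):
    M=R.from_rotvec(c["rotation"]).as_matrix()
    d=M@np.array([(px[0]-c["cx"])/c["fx"],(px[1]-c["cy"])/c["fy"],1.])
    return np.array(c["eye"]),d
def atz(c,px,z):
    e,d=ray(c,px); return e+d*(z-e[2])/d[2]
def proj(c,p):
    M=R.from_rotvec(c["rotation"]).as_matrix()
    v=M.T@(np.array(p)-c["eye"]); return np.array([c["cx"]+c["fx"]*v[0]/v[2],c["cy"]+c["fy"]*v[1]/v[2]])
def tri(cs,pxs):
    A=np.zeros((3,3));b=np.zeros(3)
    for c,p in zip(cs,pxs):
        e,d=ray(c,p);d=d/np.linalg.norm(d);P=np.eye(3)-np.outer(d,d);A+=P;b+=P@e
    return np.linalg.solve(A,b)
E
python3 - <<'E'
from h import *
np.set_printoptions(precision=4,suppress=True)
Z=dict(jar_a=.012,cap_a_center=.124,clamp=.012,board=0,stick_center=.142,stick_end_1=.142,cup_floor=.006,cup_mouth=.105,figurine=0,bowl=0)
cs={n:manip.read_camera(n) for n in ("top","side")}
t=cs["top"]["img"]; 
cv2.imwrite("pics/topc.png",cv2.resize(t[120:280,200:400],None,fx=4,fy=4,interpolation=cv2.INTER_CUBIC)[:,:,::-1][:600])
s=cs["side"]["img"];cv2.imwrite("pics/sidec.png",cv2.resize(s[120:290,170:360],None,fx=4,fy=4,interpolation=cv2.INTER_CUBIC)[:600,:,::-1])
for q,z in Z.items():
    for n,c in cs.items():
        for d in manip.place_of(n,q):
            if d["conf"]>.2: print(q,n,round(d["conf"],2),np.round(d["location"],1),atz(c,d["location"],z))
E
```

```text
jar_a top 0.61 [358. 195.] [ 0.5628 -0.2293  0.012 ]
jar_a top 0.52 [315.5 206.3] [ 0.5317 -0.1027  0.012 ]
jar_a side 0.88 [283.9 203. ] [ 0.5373 -0.098   0.012 ]
jar_a side 0.72 [285.7 175.3] [ 0.5637 -0.2552  0.012 ]
cap_a_center top 0.84 [266.4 189.2] [0.5778 0.0429 0.124 ]
cap_a_center top 0.73 [302.6 257.3] [ 0.3919 -0.0514  0.124 ]
cap_a_center top 0.47 [319.5 203.6] [ 0.536  -0.1008  0.124 ]
cap_a_center side 0.74 [345.5 211.7] [0.3644 0.0885 0.124 ]
cap_a_center side 0.53 [283.3 165. ] [ 0.542  -0.1022  0.124 ]
cap_a_center side 0.49 [254.3 221.9] [0.5484 0.1746 0.124 ]
clamp top 0.58 [335.  197.7] [ 0.556 -0.161  0.012]
clamp top 0.49 [362.  192.9] [ 0.5688 -0.2413  0.012 ]
clamp side 0.62 [283.3 177.9] [ 0.5674 -0.2376  0.012 ]
clamp side 0.44 [237.3 255.9] [0.5945 0.1562 0.012 ]
board top 0.89 [336.1 198.8] [ 0.5532 -0.1661  0.    ]
stick_center top 0.74 [339.5 200.4] [ 0.5431 -0.1525  0.142 ]
stick_center top 0.33 [227.1 187.2] [0.584  0.1486 0.142 ]
stick_center side 0.43 [284.5 145.2] [ 0.5559 -0.1851  0.142 ]
stick_end_1 top 0.81 [308.5 204.1] [ 0.5346 -0.069   0.142 ]
stick_end_1 top 0.73 [380.9 190.1] [ 0.5687 -0.2646  0.142 ]
stick_end_1 side 0.46 [288.3 135.7] [ 0.5582 -0.2509  0.142 ]
stick_end_1 side 0.45 [283.5 146.6] [ 0.5568 -0.1755  0.142 ]
cup_floor top 0.63 [227.7 186.5] [0.5953 0.1558 0.006 ]
cup_floor side 0.86 [240.1 258.5] [0.5879 0.1565 0.006 ]
cup_mouth top 0.7 [226.5 183.5] [0.5968 0.1526 0.105 ]
cup_mouth top 0.67 [308.2 204.9] [ 0.5336 -0.0719  0.105 ]
figurine top 0.76 [280.5 132.2] [ 0.7563 -0.0046  0.    ]
figurine top 0.62 [317.5 206. ] [ 0.5327 -0.1101  0.    ]
figurine top 0.5 [312.2 203.1] [ 0.5417 -0.0945  0.    ]
figurine side 0.57 [196.5 215.4] [ 0.7526 -0.0016  0.    ]
figurine side 0.26 [290.4 130.9] [ 0.6185 -0.6182  0.    ]
bowl top 0.83 [160.7 236.3] [0.4516 0.3563 0.    ]
bowl side 0.78 [284.5 331.9] [0.4455 0.3479 0.    ]
```

View pics/topc.png

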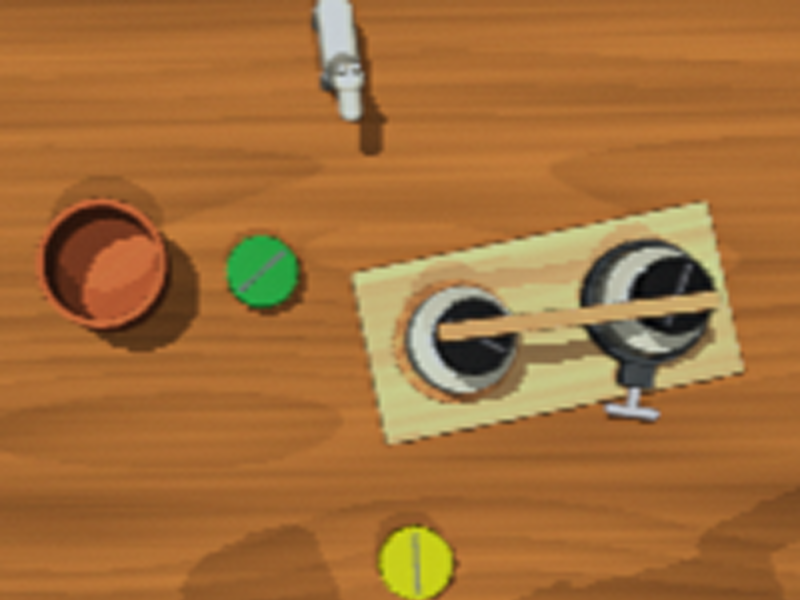

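View pics/sidec.png

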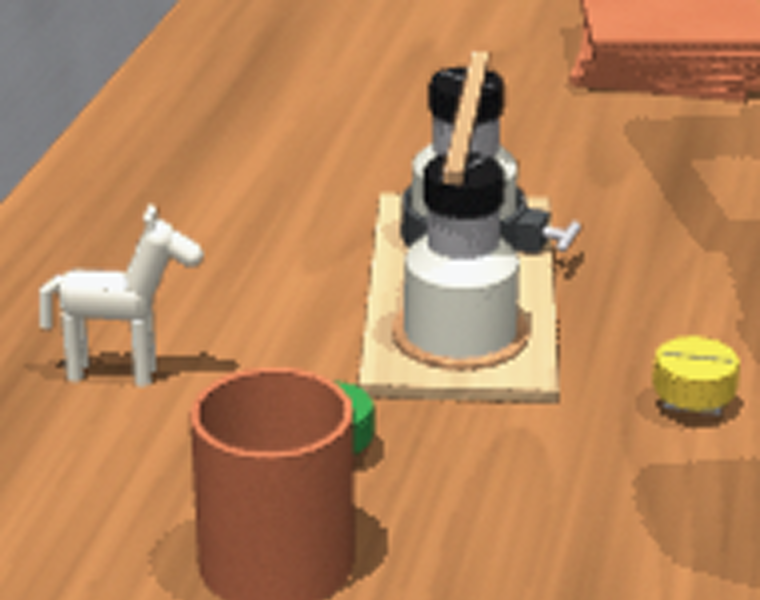

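The crops confirm it: the clamped jar, with the ring and screw handle, is the farther one (crop 650,300, full image 362,195), and the near jar at (316,205) is unclamped. The stick runs from about crop (440,331) to (718,299).

```bash
python3 - <<'E'
from h import *
np.set_printoptions(precision=4,suppress=True)
cs={n:manip.read_camera(n) for n in ("top","side")}
T,S=cs["top"],cs["side"]
f=lambda u,v:((u+.5)/4-.5+200,(v+.5)/4-.5+120)
g=lambda u,v:((u+.5)/4-.5+170,(v+.5)/4-.5+120)
cor=[atz(T,f(*p),.012) for p in [(352,272),(708,202),(745,370),(390,444)]]
print("board",np.mean(cor,0),cor[1]-cor[0],np.linalg.norm(cor[1]-cor[0]),np.linalg.norm(cor[3]-cor[0]))
for p in [(440,332),(718,299)]: print("stick end",atz(T,f(*p),.142))
print("side ends",atz(S,g(455,178),.142),atz(S,g(480,54),.142))
print(tri((T,S),(f(440,332),g(455,178))),tri((T,S),(f(718,299),g(480,54))))
# cap top/cup circles via top
print("capclamp",atz(T,f(673,297),.130),"capother",atz(T,f(477,336),.130))
print("cup rim",atz(T,f(104,264),.105),"side",atz(S,g(272,413),.105))
E
```

```text
board [ 0.549  -0.1663  0.012 ] [ 0.0473 -0.2652  0.    ] 0.2693771547856865 0.12965383455193555
stick end [ 0.5385 -0.0721  0.142 ]
stick end [ 0.5573 -0.2595  0.142 ]
side ends [ 0.5361 -0.0721  0.142 ] [ 0.5581 -0.2699  0.142 ]
[ 0.5374 -0.0723  0.1418] [ 0.5565 -0.2583  0.147 ]
capclamp [ 0.5598 -0.232   0.13  ] capother [ 0.5358 -0.0983  0.13  ]
cup rim [0.5909 0.155  0.105 ] side [0.5903 0.1591 0.105 ]
```

```bash
cat >> h.py <<'E'
def cur():
    o=manip.get_obs(); return o,np.array(o["ee_pos"]),R.from_rotvec(o["orientation"])
def axes(az,tilt=0):
    """tool down, tool x at azimuth az(deg), then turned about tool x by -tilt"""
    r=R.from_euler("z",az,degrees=True)*R.from_euler("x",180,degrees=True)
    return r*R.from_euler("x",-tilt,degrees=True)
def row(p,r):
    o,p0,r0=cur()
    s=r0.inv().apply(np.array(p)-p0)*100; v=(r0.inv()*r).as_rotvec(degrees=True)
    print("t %.2f xyz(cm)"%o["t"],np.round(s,2),"turn",np.round(v,1))
E
python3 - <<'E'
from h import *
row([.550,-.188,.235],axes(5.7))
E
```

```text
t 1.35 xyz(cm) [-13.58 -40.78  -3.07] turn [  0.   -0.  -69.1]
```

```bash
python3 -m handwheel '[{"x":-13.6,"y":-40.8,"z":-4,"az":-69,"jaw":4},{"x":-13.6,"y":-40.8,"z":-4,"az":-69,"jaw":4},{"x":-13.6,"y":-40.8,"z":-4,"az":-69,"jaw":4},{"x":-13.6,"y":-40.8,"z":-4,"az":-69,"jaw":4},{"x":-13.6,"y":-40.8,"z":-4,"az":-69,"jaw":4},{"x":-13.6,"y":-40.8,"z":-4,"az":-69,"jaw":4},{"x":-13.6,"y":-40.8,"z":-4,"az":-69,"jaw":4},{"x":-13.6,"y":-40.8,"z":-4,"az":-69,"jaw":4},{"x":-13.6,"y":-40.8,"z":-4,"az":-69,"jaw":4},{"x":-13.6,"y":-40.8,"z":-4,"az":-69,"jaw":4}]' 40
python3 - <<'E'
from h import *
row([.550,-.188,.205],axes(5.7))
E
```

```text
t 1.35 xyz(cm) [-13.58 -40.78  -0.07] turn [  0.   -0.  -69.1]schema error: expected keys x, y, z, ax, ay, az, jaw
```

```bash
python3 -m handwheel '[{"x":-13.6,"y":-40.8,"z":-4,"ax":0,"ay":0,"az":-69,"jaw":4},{"x":-13.6,"y":-40.8,"z":-4,"ax":0,"ay":0,"az":-69,"jaw":4},{"x":-13.6,"y":-40.8,"z":-4,"ax":0,"ay":0,"az":-69,"jaw":4},{"x":-13.6,"y":-40.8,"z":-4,"ax":0,"ay":0,"az":-69,"jaw":4},{"x":-13.6,"y":-40.8,"z":-4,"ax":0,"ay":0,"az":-69,"jaw":4},{"x":-13.6,"y":-40.8,"z":-4,"ax":0,"ay":0,"az":-69,"jaw":4},{"x":-13.6,"y":-40.8,"z":-4,"ax":0,"ay":0,"az":-69,"jaw":4},{"x":-13.6,"y":-40.8,"z":-4,"ax":0,"ay":0,"az":-69,"jaw":4},{"x":-13.6,"y":-40.8,"z":-4,"ax":0,"ay":0,"az":-69,"jaw":4},{"x":-13.6,"y":-40.8,"z":-4,"ax":0,"ay":0,"az":-69,"jaw":4}]' 40
python3 - <<'E'
from h import *
row([.550,-.188,.205],axes(5.7))
E
```

```text
t: 2.18
ee_pos: [0.5405, -0.1967, 0.2433]
orientation: [3.137, 0.161, 0.001]
wrist_force: [0.2, -0.8, 0.3]
gripper_width: 0.468
t 2.18 xyz(cm) [ 1.03 -0.78  3.83] turn [ 0.  -0.   0.2]
```

```bash
python3 -m handwheel '[{"x":1,"y":-0.8,"z":3.8,"ax":0,"ay":0,"az":0,"jaw":4},{"x":1,"y":-0.8,"z":3.8,"ax":0,"ay":0,"az":0,"jaw":4},{"x":1,"y":-0.8,"z":3.8,"ax":0,"ay":0,"az":0,"jaw":4}]'
python3 - <<'E'
from h import *
c=manip.read_camera("wrist");cv2.imwrite("pics/w1.png",c["img"][:,:,::-1]);print(c["eye"],c["rotation"])
c=manip.read_camera("side");cv2.imwrite("pics/s1.png",cv2.resize(c["img"][50:250,170:370],None,fx=3,fy=3)[:,:,::-1])
row([.550,-.188,.125],axes(5.7))
E
```

```text
t: 2.43
ee_pos: [0.5488, -0.1863, 0.2024]
orientation: [-3.135, -0.165, 0.008]
wrist_force: [0.7, -1.0, 0.5]
gripper_width: 0.469
[ 0.54156029 -0.11333645  0.37316975] [2.84202326 0.15173172 0.01256586]
t 2.53 xyz(cm) [ 0.02 -0.06  8.14] turn [ 0.1 -0.1  0.2]
```

View pics/w1.png

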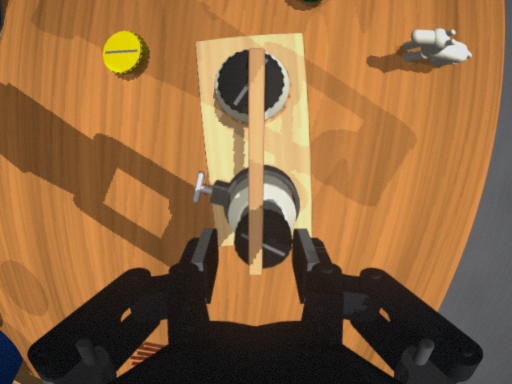

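View pics/s1.png

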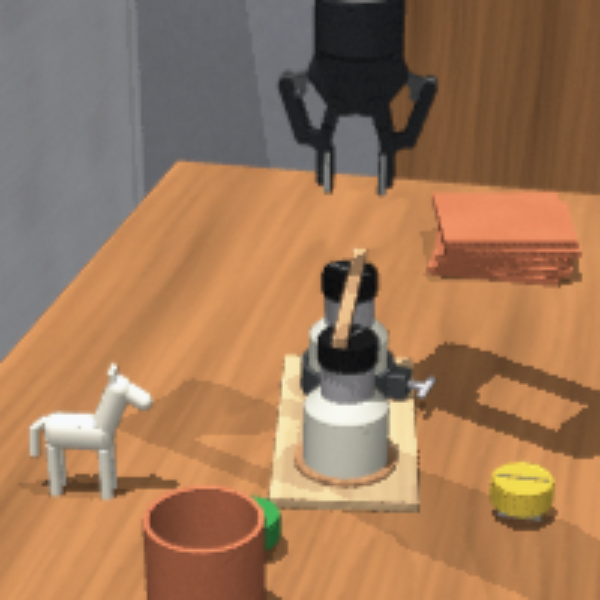

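The stick (ends at 256,49 and 255,274 in the wrist view) lies midway between the fingers (about 205 and 303). I'll check it with the fisheye model.

```bash
cat >> h.py <<'E'
def watz(c,px,z):
    a=np.array([px[0]-c["cx"],px[1]-c["cy"]]);r=np.hypot(*a);th=r/c["fx"]
    d=np.r_[np.sin(th)*a/max(r,1e-9),np.cos(th)]
    d=R.from_rotvec(c["rotation"]).apply(d);e=np.array(c["eye"]);return e+d*(z-e[2])/d[2]
E
python3 - <<'E'
from h import *
np.set_printoptions(precision=4,suppress=True)
c=manip.read_camera("wrist")
for p in [(256.5,49),(256,274)]: print(watz(c,p,.148))
for p in [(252,85),(264,237)]: print("cap",watz(c,p,.136))
E
```

```text
[ 0.5388 -0.0769  0.148 ]
[ 0.5583 -0.2679  0.148 ]
cap [ 0.5381 -0.1047  0.136 ]
cap [ 0.5622 -0.235   0.136 ]
```

```bash
python3 -m handwheel '[{"x":0,"y":-0.1,"z":4,"ax":0,"ay":0,"az":0,"jaw":4},{"x":0,"y":-0.1,"z":7.8,"ax":0,"ay":0,"az":0,"jaw":4},{"x":0,"y":-0.1,"z":7.8,"ax":0,"ay":0,"az":0,"jaw":4},{"x":0,"y":-0.1,"z":7.8,"ax":0,"ay":0,"az":0,"jaw":4},{"x":0,"y":-0.1,"z":7.8,"ax":0,"ay":0,"az":0,"jaw":0.8},{"x":0,"y":-0.1,"z":7.8,"ax":0,"ay":0,"az":0,"jaw":0.8},{"x":0,"y":-0.1,"z":7.8,"ax":0,"ay":0,"az":0,"jaw":0.8},{"x":0,"y":-0.1,"z":7.8,"ax":0,"ay":0,"az":0,"jaw":0.8},{"x":0,"y":-0.1,"z":7.8,"ax":0,"ay":0,"az":0,"jaw":0.8}]' 50
python3 - <<'E'
from h import *
c=manip.read_camera("side");cv2.imwrite("pics/s2.png",cv2.resize(c["img"][50:250,170:370],None,fx=3,fy=3)[:,:,::-1])
E
```

```text
t: 3.33
ee_pos: [0.551, -0.1887, 0.1312]
orientation: [3.134, 0.159, 0.009]
wrist_force: [-0.3, 0.0, 0.2]
gripper_width: 0.095
```

View pics/s2.png

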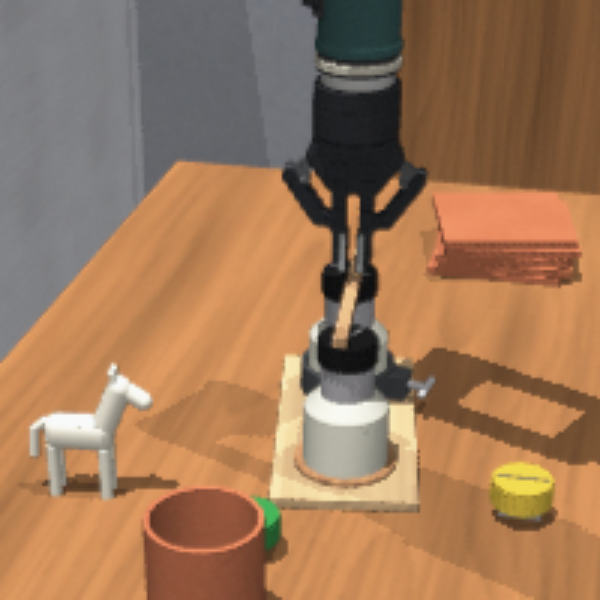

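The opening is only 8 mm but the stick is 12 mm wide, which is suspicious. I'll look closer.

```bash
python3 - <<'E'
from h import *
c=manip.read_camera("wrist");cv2.imwrite("pics/w3.png",c["img"][:,:,::-1])
c=manip.read_camera("side");cv2.imwrite("pics/s3.png",cv2.resize(c["img"][100:190,230:340],None,fx=6,fy=6,interpolation=cv2.INTER_CUBIC)[:,:,::-1])
c=manip.read_camera("top");cv2.imwrite("pics/t3.png",cv2.resize(c["img"][150:250,270:400],None,fx=5,fy=5,interpolation=cv2.INTER_CUBIC)[:,:,::-1])
print(manip.get_obs())
E
```

```text
{'t': 3.5333, 'joint_pos': array([-4.26717904e-01,  1.79514301e-01,  1.41610111e+00, -6.37720204e-04,
        1.54196185e+00, -5.28178836e-01]), 'qd': array([-0.00028693,  0.0026501 ,  0.00643405,  0.00134015,  0.0003345 ,
        0.00049583]), 'joint_efforts': array([-1.30820379e-02, -3.87015796e+01, -3.08431220e+01, -4.37175011e-03,
       -2.01783859e-02, -3.92245894e-06]), 'ee_pos': array([ 0.55016726, -0.18820707,  0.12951542]), 'orientation': array([3.13513716, 0.15921043, 0.00513792]), 'wrist_force': array([ 0.26555449, -0.10314594, -0.29539945]), 'moment': array([ 0.00817314, -0.00094697, -0.05204423]), 'gripper_width': 0.09345773668423168}
```

View pics/w3.png

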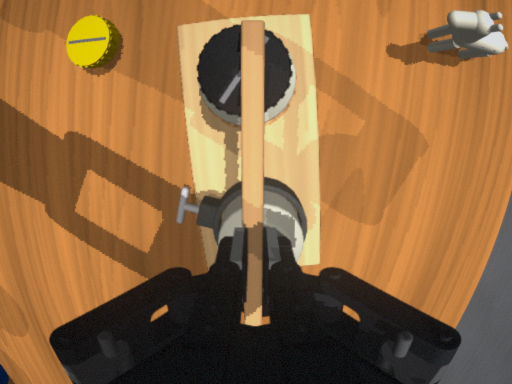

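View pics/s3.png

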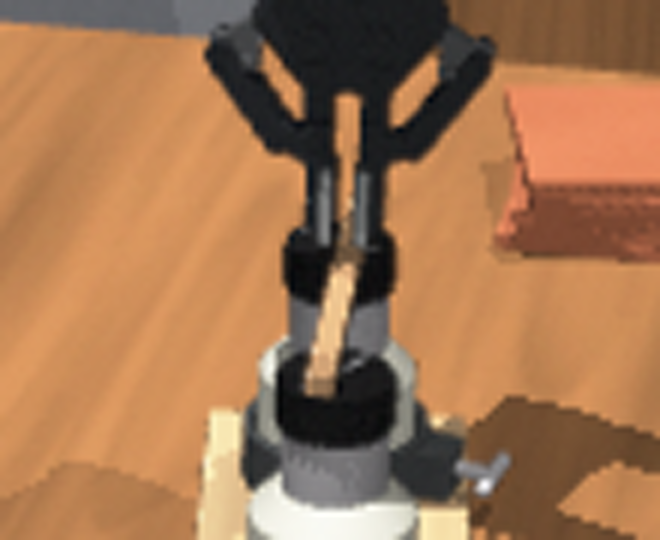

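View pics/t3.png

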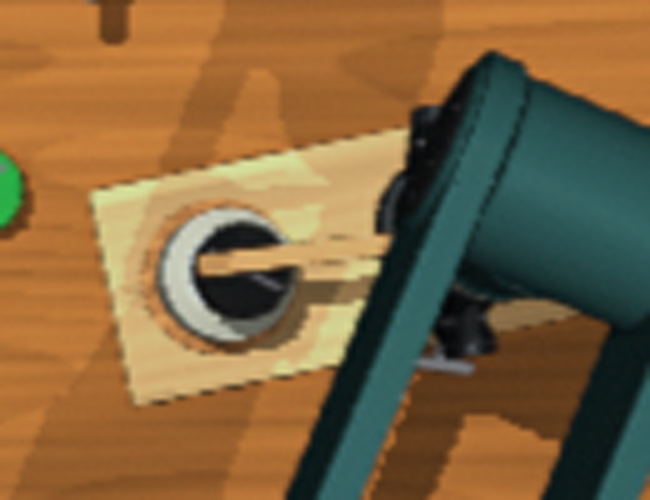

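```bash
python3 -m handwheel '[{"x":0,"y":0,"z":0,"ax":0,"ay":0,"az":0,"jaw":0.2},{"x":0,"y":0,"z":0,"ax":0,"ay":0,"az":0,"jaw":0},{"x":0,"y":0,"z":0,"ax":0,"ay":0,"az":0,"jaw":0}]' 50
```

```text
t: 3.78
ee_pos: [0.5501, -0.1881, 0.1294]
orientation: [3.135, 0.159, 0.005]
wrist_force: [1.1, -0.1, 0.2]
gripper_width: -0.001
```

```bash
python3 - <<'E'
from h import *
c=manip.read_camera("wrist");cv2.imwrite("pics/w4.png",cv2.resize(c["img"][200:384,130:380],None,fx=3,fy=3,interpolation=cv2.INTER_CUBIC)[:,:,::-1])
c=manip.read_camera("side");cv2.imwrite("pics/s4.png",cv2.resize(c["img"][100:190,230:340],None,fx=6,fy=6,interpolation=cv2.INTER_CUBIC)[:,:,::-1])
print(proj(c,[.550,-.188,.129]),proj(c,[.55,-.188,.148]))
E
```

```text
[286.74466109 149.30882528] [286.90407864 142.95422249]
```

View pics/w4.png

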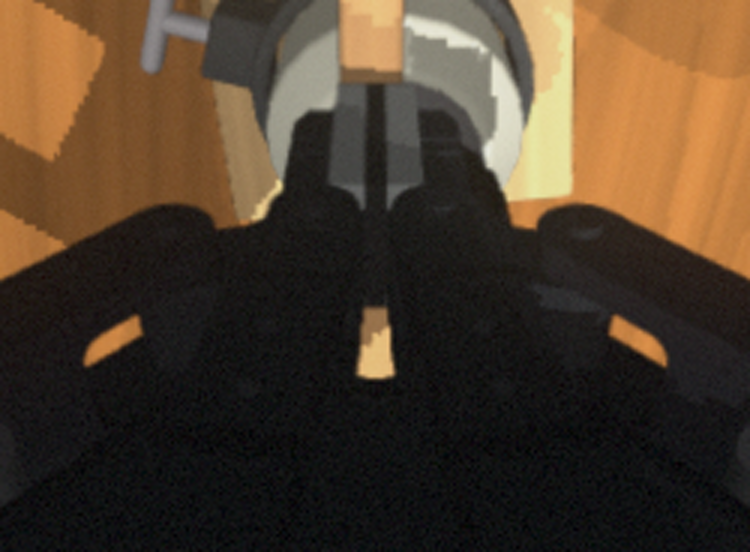

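View pics/s4.png

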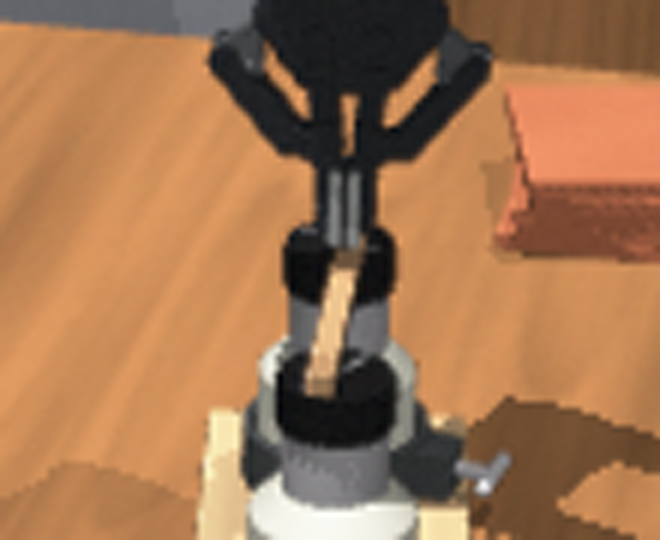

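```bash
python3 - <<'E'
from h import *
c=manip.read_camera("side")
for z in (.20,.21,.22,.23,.24): print(z,proj(c,[.5488,-.187,z]))
# board check: known corners / jar in side
t=manip.read_camera("top")
for n,p in dict(capO=[.5367,-.0974,.136],capC=[.5613,-.2352,.136],base=[.5367,-.0974,.012]).items(): print(n,proj(c,p),proj(t,p))
cv2.imwrite("pics/s5.png",c["img"][60:230,200:380,::-1].repeat(3,0).repeat(3,1))
E
```

```text
0.2 [287.72228438 125.2782056 ]
0.21 [287.81189778 121.7623309 ]
0.22 [287.90218845 118.21988442]
0.23 [287.99316409 114.6505638 ]
0.24 [288.08483253 111.05406206]
capO [285.05191134 161.87322997] [318.7962183  203.21702291]
capC [286.11042242 139.74464384] [369.55062379 193.18014861]
base [284.08004887 203.13814221] [313.65902572 204.6263009 ]
```

View pics/s5.png

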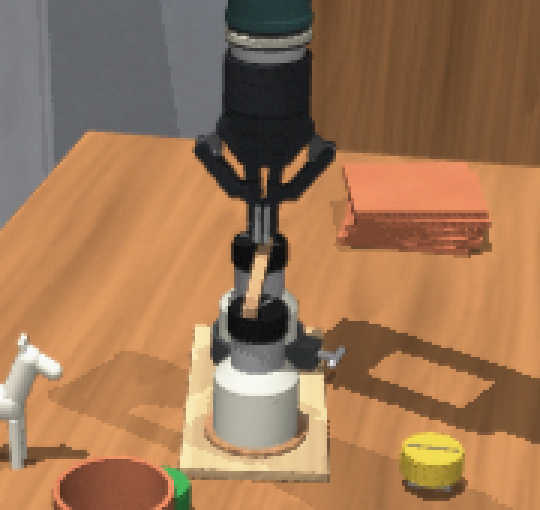

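```bash
python3 - <<'E'
from h import *
np.set_printoptions(precision=4,suppress=True)
c=manip.read_camera("wrist")
for px in [(255,228),(255,245)]:
  for z in (.13,.15,.16): print(px,z,watz(c,px,z))
t=manip.read_camera("top");cv2.imwrite("pics/t5.png",cv2.resize(t["img"][130:260,260:400],None,fx=4,fy=4,interpolation=cv2.INTER_CUBIC)[:,:,::-1])
row([.55,-.188,.125],axes(5.7))
E
```

```text
(255, 228) 0.13 [ 0.5502 -0.1936  0.13  ]
(255, 228) 0.15 [ 0.5492 -0.1843  0.15  ]
(255, 228) 0.16 [ 0.5487 -0.1796  0.16  ]
(255, 245) 0.13 [ 0.5514 -0.2057  0.13  ]
(255, 245) 0.15 [ 0.5503 -0.1949  0.15  ]
(255, 245) 0.16 [ 0.5497 -0.1896  0.16  ]
t 4.08 xyz(cm) [-0.02 -0.02  0.45] turn [ 0.1 -0.2  0.1]
```

View pics/t5.png

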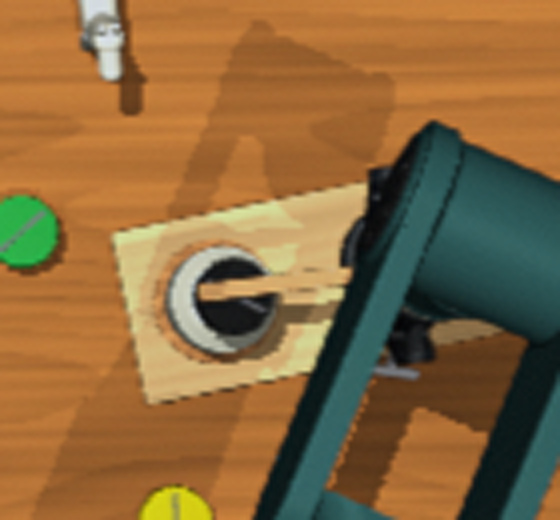

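The shut fingertips sit on a line above the stick (wrist view 255,228), so the real tips are about 2 cm higher than the reported TCP. I'll reopen, go lower in steps and look.

```bash
python3 -m handwheel '[{"x":0,"y":0,"z":-2,"ax":0,"ay":0,"az":0,"jaw":4},{"x":0,"y":0,"z":-2,"ax":0,"ay":0,"az":0,"jaw":4},{"x":0,"y":0,"z":-2,"ax":0,"ay":0,"az":0,"jaw":4},{"x":0,"y":0,"z":-1,"ax":0,"ay":0,"az":0,"jaw":4},{"x":0,"y":0,"z":0,"ax":0,"ay":0,"az":0,"jaw":4},{"x":0,"y":0,"z":1,"ax":0,"ay":0,"az":0,"jaw":4},{"x":0,"y":0,"z":2,"ax":0,"ay":0,"az":0,"jaw":4},{"x":0,"y":0,"z":2.5,"ax":0,"ay":0,"az":0,"jaw":4},{"x":0,"y":0,"z":2.5,"ax":0,"ay":0,"az":0,"jaw":4}]'
python3 - <<'E'
from h import *
c=manip.read_camera("wrist");cv2.imwrite("pics/w6.png",cv2.resize(c["img"][180:384,130:380],None,fx=2,fy=2,interpolation=cv2.INTER_CUBIC)[:,:,::-1])
c=manip.read_camera("side");cv2.imwrite("pics/s6.png",cv2.resize(c["img"][100:190,230:340],None,fx=6,fy=6,interpolation=cv2.INTER_CUBIC)[:,:,::-1])
E
```

```text
t: 4.83
ee_pos: [0.5487, -0.1876, 0.1013]
orientation: [-3.138, -0.159, 0.002]
wrist_force: [-0.4, 0.0, -0.4]
gripper_width: 0.469
```

View pics/w6.png

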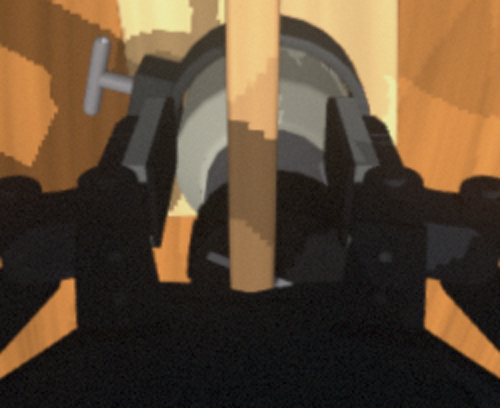

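View pics/s6.png

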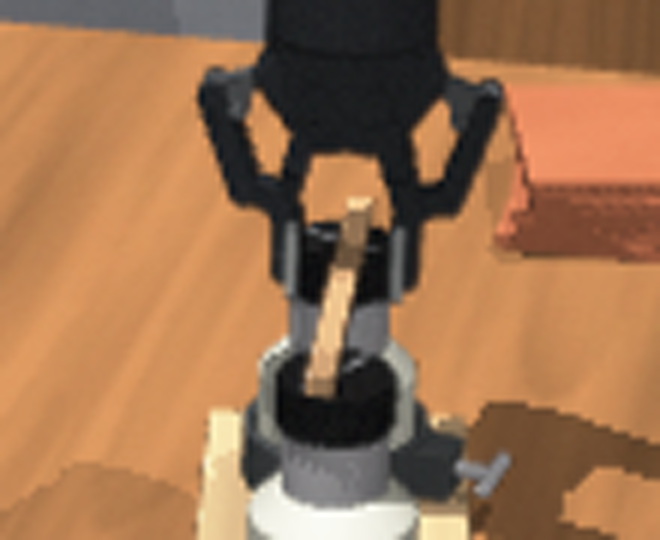

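Both pads now straddle the stick (tips at about rows 295 in the crop, below the stick). Closing.

```bash
python3 -m handwheel '[{"x":0,"y":0,"z":0.1,"ax":0,"ay":0,"az":0,"jaw":0},{"x":0,"y":0,"z":0.1,"ax":0,"ay":0,"az":0,"jaw":0},{"x":0,"y":0,"z":0.1,"ax":0,"ay":0,"az":0,"jaw":0},{"x":0,"y":0,"z":0.1,"ax":0,"ay":0,"az":0,"jaw":0},{"x":0,"y":0,"z":0.1,"ax":0,"ay":0,"az":0,"jaw":0}]' 50
```

```text
t: 5.35
ee_pos: [0.5504, -0.1883, 0.1036]
orientation: [3.135, 0.159, 0.006]
wrist_force: [-0.0, -0.2, 2.3]
gripper_width: 0.127
```

```bash
python3 -m handwheel '[{"x":0,"y":0,"z":-3,"ax":0,"ay":0,"az":0,"jaw":0},{"x":0,"y":0,"z":-7,"ax":0,"ay":0,"az":0,"jaw":0},{"x":0,"y":0,"z":-11,"ax":0,"ay":0,"az":0,"jaw":0},{"x":0,"y":0,"z":-15,"ax":0,"ay":0,"az":0,"jaw":0},{"x":0,"y":0,"z":-19,"ax":0,"ay":0,"az":0,"jaw":0},{"x":0,"y":0,"z":-19,"ax":0,"ay":0,"az":0,"jaw":0},{"x":0,"y":0,"z":-19,"ax":0,"ay":0,"az":0,"jaw":0}]' 50
python3 - <<'E'
from h import *
np.set_printoptions(precision=4,suppress=True)
c=manip.read_camera("side");cv2.imwrite("pics/s7.png",c["img"][:,:,::-1])
az=np.deg2rad(14.7);out=np.array([np.cos(az),np.sin(az),0]);up=np.array([0,0,1.])
C=np.array([.5906,.156,0])
def ee(th,rE,zE,L=.114,k=.0384):
    th=np.deg2rad(th);s=up*np.sin(th)+out*np.cos(th);zt=out*np.sin(th)-up*np.cos(th)
    return C+out*rE+up*zE+L*s+k*zt
for th,r,z in [(0,0,.27),(60,-.02,.17),(60,-.02,.05)]:
    p=ee(th,r,z);print(p);row(p,axes(104.7,th))
E
```

```text
t: 5.93
ee_pos: [0.5509, -0.1884, 0.298]
orientation: [3.131, 0.159, 0.017]
wrist_force: [0.1, -1.3, -1.7]
gripper_width: 0.125
[0.7009 0.1849 0.2316]
t 5.98 xyz(cm) [ 18.74 -35.6    6.27] turn [  0.5  -0.  -98.9]
[0.6586 0.1738 0.2495]
t 5.98 xyz(cm) [ 14.43 -34.92   4.46] turn [-43.4  51.2 -88.7]
[0.6586 0.1738 0.1295]
t 5.98 xyz(cm) [ 14.36 -34.97  16.46] turn [-43.4  51.2 -88.7]
```

View pics/s7.png

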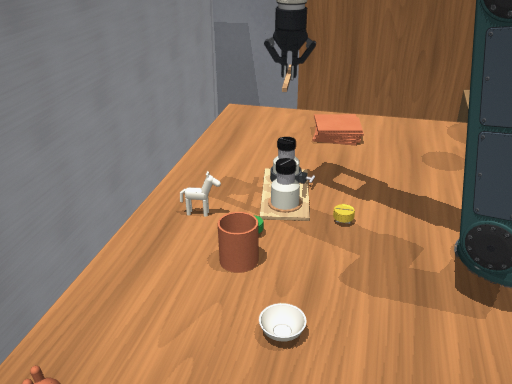

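The stick is held (287,78) and both caps are still on. Traverse with yaw next, then tilt.

```bash
python3 -m handwheel '[{"x":1.5,"y":-3.5,"z":-1,"ax":0,"ay":0,"az":-7,"jaw":0},{"x":2.5,"y":-7,"z":-1,"ax":0,"ay":0,"az":-14,"jaw":0},{"x":4,"y":-10.5,"z":-1,"ax":0,"ay":0,"az":-21,"jaw":0},{"x":5.5,"y":-14,"z":-1,"ax":0,"ay":0,"az":-28,"jaw":0},{"x":7,"y":-17.5,"z":-1,"ax":0,"ay":0,"az":-35,"jaw":0},{"x":8,"y":-20,"z":-1,"ax":0,"ay":0,"az":-42,"jaw":0},{"x":9,"y":-22,"z":-1,"ax":0,"ay":0,"az":-49,"jaw":0},{"x":10,"y":-24,"z":-1,"ax":0,"ay":0,"az":-56,"jaw":0},{"x":11,"y":-26,"z":-1,"ax":0,"ay":0,"az":-63,"jaw":0},{"x":12,"y":-28,"z":-1,"ax":0,"ay":0,"az":-70,"jaw":0}]' 50
python3 - <<'E'
from h import *
row([.61,.161,.30],axes(104.7,0))
E
```

```text
t: 6.82
ee_pos: [0.6405, 0.1039, 0.3007]
orientation: [2.47, 1.936, -0.003]
wrist_force: [0.2, 0.1, -0.4]
gripper_width: 0.126
t 6.82 xyz(cm) [ 4.82 -4.33  0.05] turn [  0.    0.2 -28.5]
```

```bash
python3 -m handwheel '[{"x":1,"y":-1,"z":0,"ax":0,"ay":0,"az":-7,"jaw":0},{"x":2.2,"y":-2.2,"z":0,"ax":0,"ay":0,"az":-14,"jaw":0},{"x":3.5,"y":-3.3,"z":0,"ax":0,"ay":0,"az":-21,"jaw":0},{"x":4.8,"y":-4.3,"z":0,"ax":0,"ay":0,"az":-28.5,"jaw":0},{"x":4.8,"y":-4.3,"z":0,"ax":0,"ay":0,"az":-28.5,"jaw":0},{"x":4.8,"y":-4.3,"z":0,"ax":0,"ay":0,"az":-28.5,"jaw":0}]' 50
python3 - <<'E'
from h import *
row([.6586,.1738,.27],axes(104.7,60))
E
```

```text
t: 7.32
ee_pos: [0.6095, 0.1612, 0.2981]
orientation: [1.92, 2.486, -0.01]
wrist_force: [0.6, -0.2, 0.2]
gripper_width: 0.126
t 7.32 xyz(cm) [-0.01  5.08  2.78] turn [-60.3   0.2   0.1]
```

```bash
python3 -m handwheel '[{"x":0,"y":0.5,"z":0,"ax":-7,"ay":0,"az":0,"jaw":0},{"x":0,"y":1,"z":0,"ax":-14,"ay":0,"az":0,"jaw":0},{"x":0,"y":1.5,"z":0.3,"ax":-21,"ay":0,"az":0,"jaw":0},{"x":0,"y":2,"z":0.6,"ax":-28,"ay":0,"az":0,"jaw":0},{"x":0,"y":2.5,"z":1,"ax":-35,"ay":0,"az":0,"jaw":0},{"x":0,"y":3,"z":1.4,"ax":-42,"ay":0,"az":0,"jaw":0},{"x":0,"y":4,"z":2,"ax":-49,"ay":0,"az":0,"jaw":0},{"x":0,"y":5,"z":2.4,"ax":-56,"ay":0,"az":0,"jaw":0},{"x":0,"y":5.1,"z":2.8,"ax":-60,"ay":0,"az":0,"jaw":0},{"x":0,"y":5.1,"z":2.8,"ax":-60,"ay":0,"az":0,"jaw":0}]' 50
python3 - <<'E'
from h import *
row([.6586,.1738,.27],axes(104.7,60))
print(manip.get_obs()["joint_pos"])
c=manip.read_camera("side");cv2.imwrite("pics/s8.png",c["img"][:,:,::-1])
c=manip.read_camera("top");cv2.imwrite("pics/t8.png",c["img"][:,:,::-1])
E
```

```text
t: 8.15
ee_pos: [0.6536, 0.1721, 0.2561]
orientation: [1.416, 1.83, 1.029]
wrist_force: [-1.5, 0.5, -3.5]
gripper_width: 0.127
t 8.15 xyz(cm) [ 0.04  1.47 -0.27] turn [-1.3  0.2 -0.1]
[ 0.10950225 -0.26408364  1.92907411  0.2724684   0.47155505 -1.89027063]
```

View pics/s8.png

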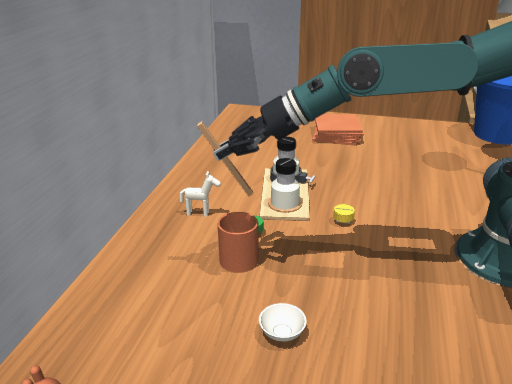

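View pics/t8.png

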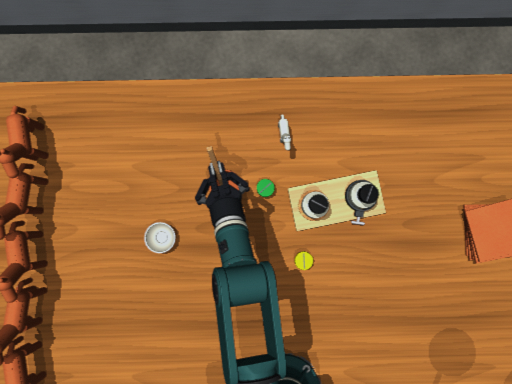

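```bash
python3 - <<'E'
from h import *
np.set_printoptions(precision=4,suppress=True)
o,p,r=cur();y=r.apply([0,1,0]);z=r.apply([0,0,1])
S=manip.read_camera("side")
E=p-.0384*z-.114*y;U=p-.0384*z+.076*y
print(o["t"],p,E,U,proj(S,E),proj(S,U),"rim",proj(S,[.5906,.156,.105]))
row([.6586,.1738,.1335],axes(104.7,60))
row([.6586,.1738,.18],axes(104.7,60))
E
```

```text
8.25 [0.658  0.1728 0.267 ] [0.5699 0.1498 0.1884] [0.6634 0.1745 0.3519] [247.0857 188.7835] [196.0935 116.3658] rim [237.9015 222.1012]
t 8.30 xyz(cm) [  0.13 -11.92   6.86] turn [-0.3  0.2  0.1]
t 8.30 xyz(cm) [ 0.12 -7.91  4.52] turn [-0.3  0.2  0.1]
```

Predicted stick ends match the image (250,193 and 201,123) to within the arm's lag. Lowering into the cup.

```bash
python3 -m handwheel '[{"x":0.1,"y":-2.5,"z":1.5,"ax":0,"ay":0,"az":0,"jaw":0},{"x":0.1,"y":-5,"z":3,"ax":0,"ay":0,"az":0,"jaw":0},{"x":0.1,"y":-7.5,"z":4.3,"ax":0,"ay":0,"az":0,"jaw":0},{"x":0.1,"y":-9,"z":5.2,"ax":0,"ay":0,"az":0,"jaw":0},{"x":0.1,"y":-9,"z":5.2,"ax":0,"ay":0,"az":0,"jaw":0},{"x":0.1,"y":-9,"z":5.2,"ax":0,"ay":0,"az":0,"jaw":0}]' 50
python3 - <<'E'
from h import *
c=manip.read_camera("side");cv2.imwrite("pics/s9.png",cv2.resize(c["img"][90:290,150:350],None,fx=3,fy=3)[:,:,::-1])
c=manip.read_camera("top");cv2.imwrite("pics/t9.png",cv2.resize(c["img"][130:230,170:310],None,fx=4,fy=4)[:,:,::-1])
row([.6586,.1738,.1335],axes(104.7,60))
E
```

```text
t: 8.8
ee_pos: [0.6609, 0.1738, 0.1692]
orientation: [1.402, 1.815, 1.041]
wrist_force: [1.4, -0.1, -0.8]
gripper_width: 0.125
t 8.90 xyz(cm) [ 0.09 -3.5   1.68] turn [0.1 0.3 0.1]
```

View pics/s9.png

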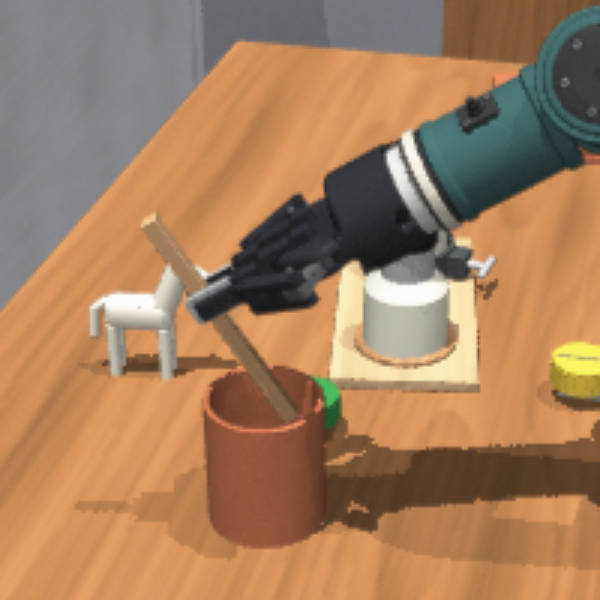

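View pics/t9.png

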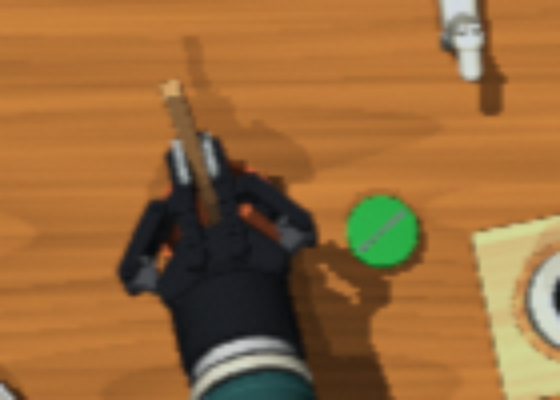

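The stick's lower end is inside the mouth (290,415 in the crop). Lower a bit more, then release.

```bash
python3 -m handwheel '[{"x":0,"y":-1.7,"z":0.9,"ax":0,"ay":0,"az":0,"jaw":0},{"x":0,"y":-3.2,"z":1.7,"ax":0,"ay":0,"az":0,"jaw":0},{"x":0,"y":-3.2,"z":1.7,"ax":0,"ay":0,"az":0,"jaw":0},{"x":0,"y":-3.2,"z":1.7,"ax":0,"ay":0,"az":0,"jaw":0}]' 50
python3 - <<'E'
from h import *
c=manip.read_camera("side");cv2.imwrite("pics/s10.png",cv2.resize(c["img"][90:290,150:350],None,fx=3,fy=3)[:,:,::-1])
o,p,r=cur();y=r.apply([0,1,0]);z=r.apply([0,0,1]);print(p,p-.0384*z-.114*y, o["wrist_force"])
E
```

```text
t: 9.23
ee_pos: [0.6613, 0.1735, 0.1378]
orientation: [1.397, 1.81, 1.046]
wrist_force: [0.2, -0.8, -0.6]
gripper_width: 0.127
[0.66179809 0.17344293 0.13892059] [0.57495908 0.15052796 0.05889278] [-0.11427369 -0.43402227 -0.11811127]
```

View pics/s10.png

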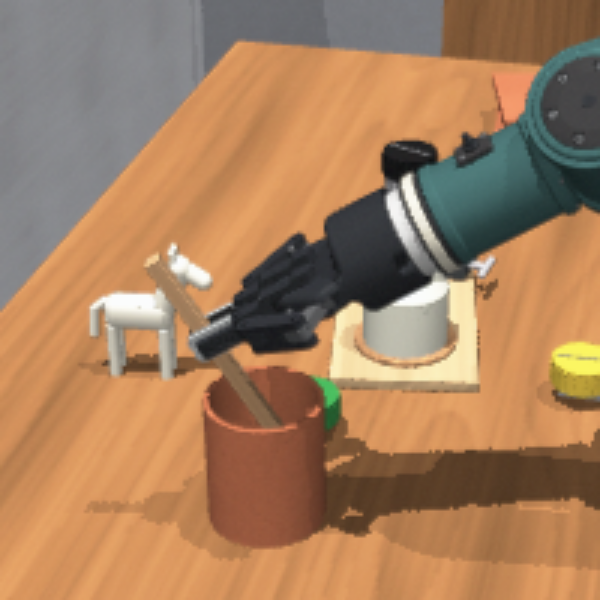

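```bash
python3 -m handwheel '[{"x":0,"y":-1.7,"z":1,"ax":0,"ay":0,"az":0,"jaw":0},{"x":0,"y":-1.7,"z":1,"ax":0,"ay":0,"az":0,"jaw":0},{"x":0,"y":-1.7,"z":1,"ax":0,"ay":0,"az":0,"jaw":0},{"x":0,"y":-1.7,"z":1,"ax":0,"ay":0,"az":0,"jaw":5},{"x":0,"y":-1.7,"z":1,"ax":0,"ay":0,"az":0,"jaw":5},{"x":0,"y":-1.7,"z":1,"ax":0,"ay":0,"az":0,"jaw":5},{"x":0,"y":-1.7,"z":1,"ax":0,"ay":0,"az":0,"jaw":5},{"x":0,"y":-1.7,"z":1,"ax":0,"ay":0,"az":0,"jaw":5}]' 50
python3 - <<'E'
from h import *
c=manip.read_camera("side");cv2.imwrite("pics/s11.png",cv2.resize(c["img"][90:290,150:350],None,fx=3,fy=3)[:,:,::-1])
E
```

```text
t: 9.95
ee_pos: [0.6618, 0.1716, 0.124]
orientation: [1.398, 1.818, 1.044]
wrist_force: [-0.1, 0.4, -0.3]
gripper_width: 0.585
```

View pics/s11.png

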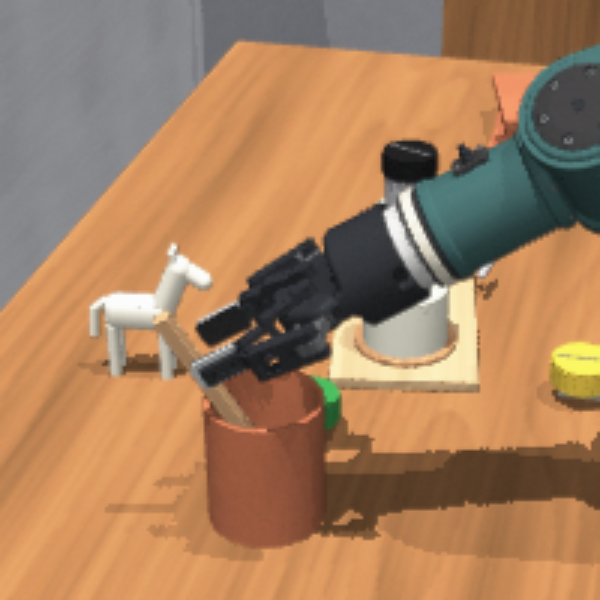

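The stick has dropped and leans in the cup (top about 165,320 in the crop). Back straight out.

```bash
python3 -m handwheel '[{"x":0,"y":0,"z":-2,"ax":0,"ay":0,"az":0,"jaw":6},{"x":0,"y":0,"z":-5,"ax":0,"ay":0,"az":0,"jaw":6},{"x":0,"y":1,"z":-9,"ax":0,"ay":0,"az":0,"jaw":6},{"x":0,"y":4,"z":-12,"ax":7,"ay":0,"az":0,"jaw":6},{"x":0,"y":7,"z":-14,"ax":14,"ay":0,"az":0,"jaw":6},{"x":0,"y":10,"z":-14,"ax":21,"ay":0,"az":0,"jaw":6},{"x":0,"y":10,"z":-14,"ax":28,"ay":0,"az":0,"jaw":6},{"x":0,"y":10,"z":-14,"ax":35,"ay":0,"az":0,"jaw":6}]' 50
python3 - <<'E'
from h import *
c=manip.read_camera("side");cv2.imwrite("pics/s12.png",c["img"][:,:,::-1])
c=manip.read_camera("top");cv2.imwrite("pics/t12.png",c["img"][:,:,::-1])
print(manip.get_obs()["joint_pos"])
E
```

```text
t: 10.67
ee_pos: [0.5947, 0.1536, 0.29]
orientation: [1.673, 2.174, 0.602]
wrist_force: [0.8, 0.7, 0.6]
gripper_width: 0.702
[ 0.12279106 -0.17354308  1.56111833  0.07199366  1.21833832 -1.71498701]
```

View pics/s12.png

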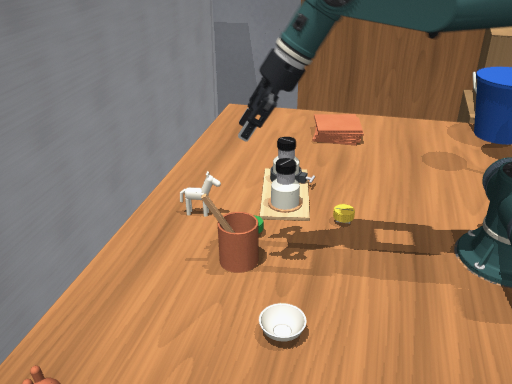

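View pics/t12.png

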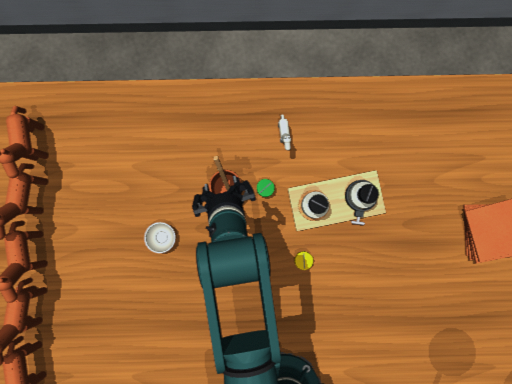

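Stick leans in the cup (side 215,212; top 218,160); figurine, bowl and both caps look unmoved. Next I'll locate the clamped cap, now uncovered.

```bash
python3 - <<'E'
from h import *
np.set_printoptions(precision=4,suppress=True)
T=manip.read_camera("top");S=manip.read_camera("side")
for c,n,x0,y0,w,h,f in ((T,"top",290,160,110,80,7),(S,"side",255,125,70,95,6)):
    cv2.imwrite(f"pics/{n}13.png",cv2.resize(c["img"][y0:y0+h,x0:x0+w],None,fx=f,fy=f,interpolation=cv2.INTER_CUBIC)[:,:,::-1])
# dark-pixel moments in windows
for nm,(x0,y0,x1,y1) in dict(C=(345,178,382,212),O=(300,190,332,220)).items():
    w=T["img"][y0:y1,x0:x1].max(2); m=(w<45).astype(np.uint8)
    n,l,st,ce=cv2.connectedComponentsWithStats(m)
    for i in range(1,n):
        if st[i,4]>50: print(nm,st[i],ce[i]+[x0,y0],atz(T,ce[i]+[x0,y0],.136))
row([.5605,-.234,.25],axes(-25))
E
```

```text
C [ 13   7  20  18 253] [367.5613 193.7273] [ 0.5599 -0.2298  0.136 ]
O [  9   5  19  19 230] [317.9565 203.9696] [ 0.5347 -0.0951  0.136 ]
t 10.87 xyz(cm) [-36.67 -12.81  -4.14] turn [ 16.2 -34.5 126.2]
```

View pics/top13.png

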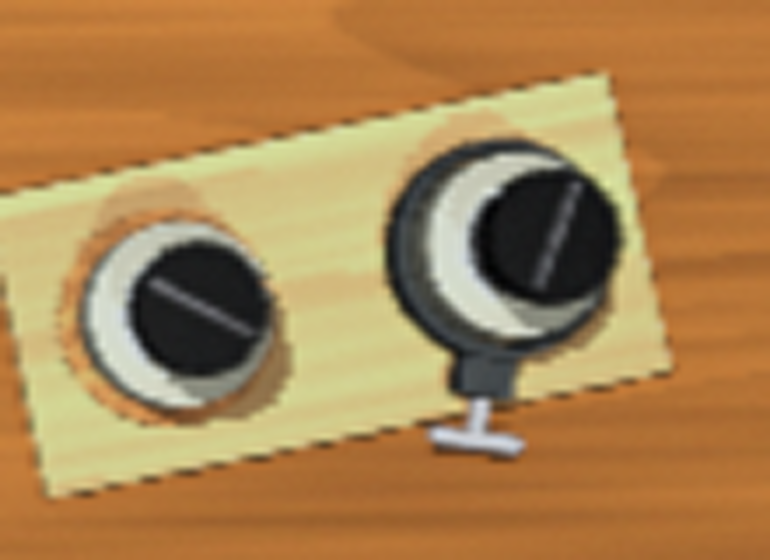

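View pics/side13.png

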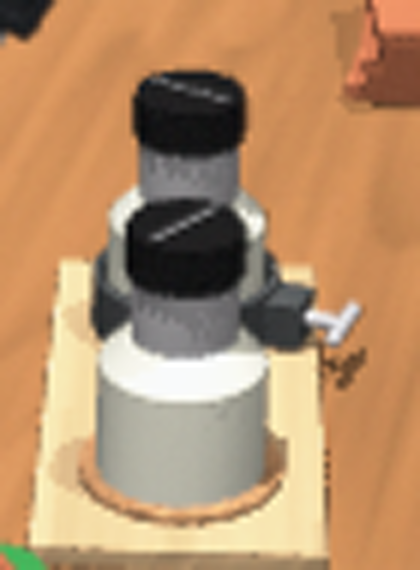

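Cap line midpoint is at (369.3,193.3), so the clamped cap axis is about (0.561,-0.2345), matching the board-derived jar position; its line is at azimuth about -20°. Move over it.

```bash
python3 -m handwheel '[{"x":-3.6,"y":-1.2,"z":-0.8,"ax":0.9,"ay":-1.9,"az":6.7,"jaw":8.5},{"x":-7,"y":-2.4,"z":-1.2,"ax":1.7,"ay":-3.7,"az":13.4,"jaw":8.5},{"x":-10,"y":-3.6,"z":-1.6,"ax":2.6,"ay":-5.5,"az":20,"jaw":8.5},{"x":-13,"y":-4.6,"z":-2,"ax":3.4,"ay":-7.3,"az":26.6,"jaw":8.5},{"x":-16,"y":-5.6,"z":-2.3,"ax":4.3,"ay":-9.2,"az":33,"jaw":8.5},{"x":-20,"y":-7,"z":-2.6,"ax":5.1,"ay":-11,"az":40,"jaw":8.5},{"x":-23,"y":-8,"z":-3,"ax":6,"ay":-12.8,"az":46.6,"jaw":8.5},{"x":-26,"y":-9,"z":-3.2,"ax":6.8,"ay":-14.6,"az":53,"jaw":8.5},{"x":-29,"y":-10,"z":-3.4,"ax":7.7,"ay":-16.4,"az":60,"jaw":8.5},{"x":-32,"y":-11.2,"z":-3.7,"ax":8.5,"ay":-18.2,"az":66,"jaw":8.5}]' 40
python3 - <<'E'
from h import *
row([.561,-.2345,.22],axes(-25))
E
```

```text
t: 11.7
ee_pos: [0.5617, -0.1853, 0.2516]
orientation: [2.798, 0.89, 0.348]
wrist_force: [0.6, 0.3, 0.0]
gripper_width: 0.993
t 11.70 xyz(cm) [-3.46  3.15  3.51] turn [  7.8 -16.2  59.8]
```

```bash
python3 -m handwheel '[{"x":-1,"y":1,"z":0.5,"ax":0.9,"ay":-1.9,"az":6.8,"jaw":8.5},{"x":-2,"y":2,"z":1,"ax":1.8,"ay":-3.7,"az":13.5,"jaw":8.5},{"x":-3,"y":3,"z":2,"ax":2.7,"ay":-5.5,"az":20.3,"jaw":8.5},{"x":-3.5,"y":3.1,"z":3,"ax":3.5,"ay":-7.3,"az":27,"jaw":8.5},{"x":-3.5,"y":3.1,"z":3.5,"ax":4.4,"ay":-9.2,"az":34,"jaw":8.5},{"x":-3.5,"y":3.1,"z":3.5,"ax":5.3,"ay":-11,"az":40.6,"jaw":8.5},{"x":-3.5,"y":3.1,"z":3.5,"ax":6.2,"ay":-12.8,"az":47.4,"jaw":8.5},{"x":-3.5,"y":3.1,"z":3.5,"ax":7,"ay":-14.6,"az":54,"jaw":8.5},{"x":-3.5,"y":3.1,"z":3.5,"ax":7.8,"ay":-16.2,"az":59.8,"jaw":8.5},{"x":-3.5,"y":3.1,"z":3.5,"ax":7.8,"ay":-16.2,"az":59.8,"jaw":8.5}]' 40
python3 - <<'E'
from h import *
row([.561,-.2345,.15],axes(-25))
c=manip.read_camera("wrist");cv2.imwrite("pics/w14.png",c["img"][:,:,::-1])
c=manip.read_camera("side");cv2.imwrite("pics/s14.png",cv2.resize(c["img"][60:220,220:340],None,fx=3.5,fy=3.5)[:,:,::-1])
o=manip.get_obs();print(o["joint_pos"],o["moment"])
E
```

```text
t: 12.53
ee_pos: [0.5588, -0.2341, 0.217]
orientation: [-3.065, 0.682, 0.006]
wrist_force: [-0.7, 0.3, -0.5]
gripper_width: 0.995
t 12.53 xyz(cm) [ 0.24 -0.04  6.7 ] turn [-0.1  0.2 -0.1]
[-4.89941358e-01  2.12262134e-01  1.20227132e+00  5.43462314e-04
  1.72937955e+00 -5.63214828e-02] [9.82933481e-04 8.34193948e-05 2.26826162e-02]
```

View pics/w14.png

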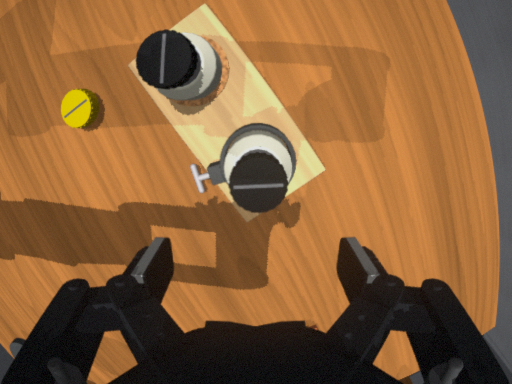

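View pics/s14.png

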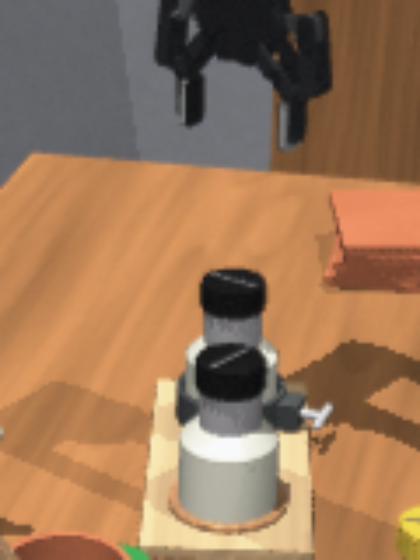

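```bash
python3 - <<'E'
from h import *
np.set_printoptions(precision=4,suppress=True)
c=manip.read_camera("wrist")
print(watz(c,(258.5,186),.136),watz(c,(163,59),.136))
o,p,r=cur();print(p)
row([.561,-.2345,.126],axes(-25))
E
```

```text
[ 0.5604 -0.2377  0.136 ] [ 0.5337 -0.0998  0.136 ]
[ 0.5591 -0.2337  0.2187]
t 12.68 xyz(cm) [0.22 0.   9.27] turn [-0.   0.1  0.2]
```

```bash
python3 -m handwheel '[{"x":0.2,"y":0.1,"z":3,"ax":0,"ay":0,"az":0,"jaw":8.5},{"x":0.2,"y":0.1,"z":6,"ax":0,"ay":0,"az":0,"jaw":8.5},{"x":0.2,"y":0.1,"z":9,"ax":0,"ay":0,"az":0,"jaw":8.5},{"x":0.2,"y":0.1,"z":11,"ax":0,"ay":0,"az":0,"jaw":8.5},{"x":0.2,"y":0.1,"z":12.5,"ax":0,"ay":0,"az":0,"jaw":8.5},{"x":0.2,"y":0.1,"z":13,"ax":0,"ay":0,"az":0,"jaw":8.5},{"x":0.2,"y":0.1,"z":13,"ax":0,"ay":0,"az":0,"jaw":8.5}]' 30
python3 - <<'E'
from h import *
row([.561,-.2355,.088],axes(-25))
c=manip.read_camera("wrist");cv2.imwrite("pics/w15.png",c["img"][:,:,::-1])
c=manip.read_camera("side");cv2.imwrite("pics/s15.png",cv2.resize(c["img"][100:220,240:340],None,fx=5,fy=5,interpolation=cv2.INTER_CUBIC)[:,:,::-1])
o=manip.get_obs();print(o["wrist_force"],o["moment"])
E
```

```text
t: 13.27
ee_pos: [0.5587, -0.2342, 0.0867]
orientation: [-3.067, 0.673, 0.007]
wrist_force: [0.2, 0.5, 0.2]
gripper_width: 0.994
t 13.27 xyz(cm) [ 0.26  0.02 -0.13] turn [-0.   0.3  0.2]
[0.51962137 0.50750128 0.32353788] [ 0.06397065  0.00294677 -0.0123845 ]
```

View pics/w15.png

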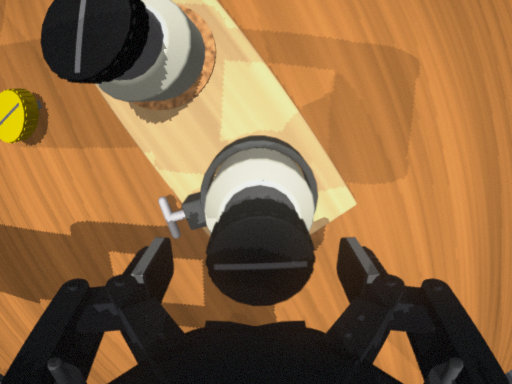

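View pics/s15.png

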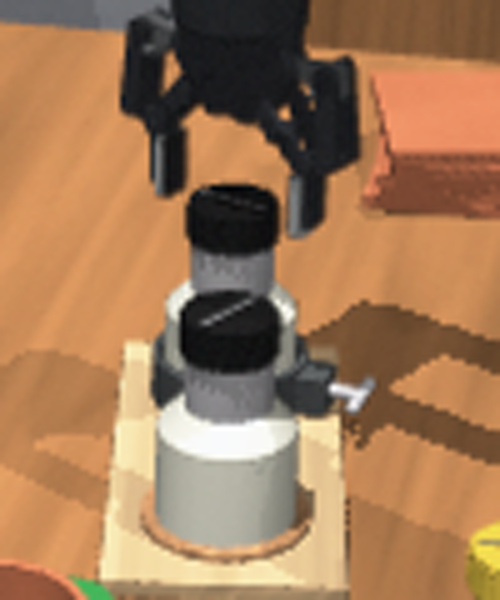

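Cap at (261,253) lies between the open fingers (middle about 255): about 3 mm to +x, and 6–7 mm lower for a fuller grip. Then close.

```bash
python3 -m handwheel '[{"x":0.28,"y":0,"z":0.3,"ax":0,"ay":0,"az":0,"jaw":8.5},{"x":0.28,"y":0,"z":0.6,"ax":0,"ay":0,"az":0,"jaw":8.5},{"x":0.28,"y":0,"z":0.6,"ax":0,"ay":0,"az":0,"jaw":6},{"x":0.28,"y":0,"z":0.6,"ax":0,"ay":0,"az":0,"jaw":4.8},{"x":0.28,"y":0,"z":0.6,"ax":0,"ay":0,"az":0,"jaw":4},{"x":0.28,"y":0,"z":0.6,"ax":0,"ay":0,"az":0,"jaw":4},{"x":0.28,"y":0,"z":0.6,"ax":0,"ay":0,"az":0,"jaw":4},{"x":0.28,"y":0,"z":0.6,"ax":0,"ay":0,"az":0,"jaw":4}]' 30
python3 - <<'E'
from h import *
row([.561,-.2355,.081],axes(-25))
c=manip.read_camera("wrist");cv2.imwrite("pics/w16.png",c["img"][:,:,::-1])
c=manip.read_camera("side");cv2.imwrite("pics/s16.png",cv2.resize(c["img"][100:220,240:340],None,fx=5,fy=5,interpolation=cv2.INTER_CUBIC)[:,:,::-1])
o=manip.get_obs();print(o["wrist_force"],o["moment"],o["joint_efforts"],o["joint_pos"])
E
```

```text
t: 14.03
ee_pos: [0.5635, -0.2366, 0.0844]
orientation: [-3.068, 0.674, -0.002]
wrist_force: [-0.5, -0.1, 2.5]
gripper_width: 0.593
t 14.03 xyz(cm) [-0.27  0.    0.34] turn [-0.  -0.1  0.2]
[ 0.10650049 -1.05889293  2.93865143] [0.05321067 0.05811102 0.02668183] [-1.11552359e-03 -4.02435923e+01 -2.88631225e+01  1.15295016e-02
 -1.05390265e-01  3.99009630e-03] [-4.90585194e-01  2.71424591e-01  1.39706031e+00  4.93493030e-04
  1.47165615e+00 -5.79008282e-02]
```

View pics/w16.png

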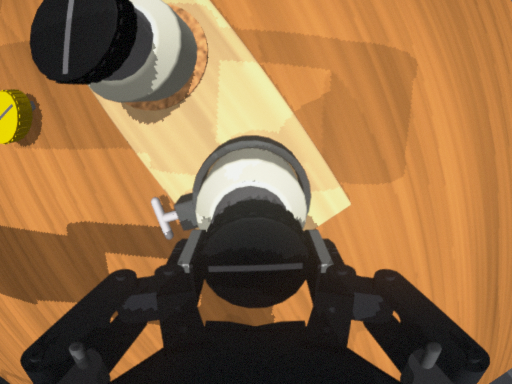

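View pics/s16.png

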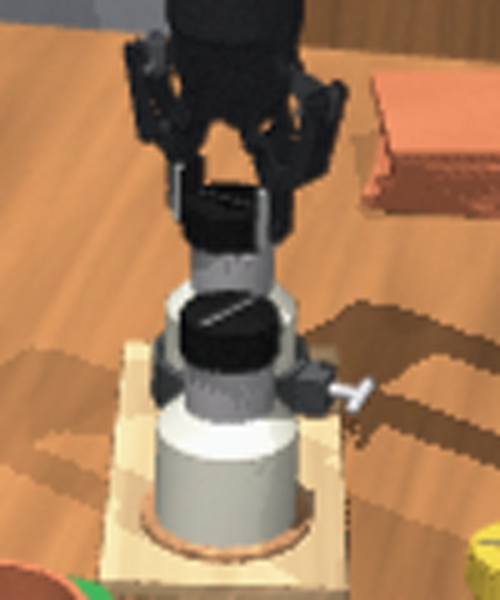

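The cap is gripped (opening 50.6 mm, pads either side at 190 and 315). Feel one way first: a small turn about tool +z (clockwise from above).

```bash
python3 -m handwheel '[{"x":0,"y":0,"z":0,"ax":0,"ay":0,"az":2,"jaw":4},{"x":0,"y":0,"z":0,"ax":0,"ay":0,"az":4,"jaw":4},{"x":0,"y":0,"z":0,"ax":0,"ay":0,"az":5,"jaw":4},{"x":0,"y":0,"z":0,"ax":0,"ay":0,"az":5,"jaw":4}]' 30
python3 - <<'E'
from h import *
o=manip.get_obs();print(o["wrist_force"],o["moment"],o["joint_efforts"],o["joint_pos"][5])
E
```

```text
t: 14.47
ee_pos: [0.5634, -0.2365, 0.0844]
orientation: [-3.036, 0.808, -0.002]
wrist_force: [-0.7, 1.3, 1.7]
gripper_width: 0.599
[-0.68153702  1.32723341  1.69883304] [0.05844215 0.13337625 0.01042663] [ 1.40125060e-02 -4.07764435e+01 -2.95295924e+01  1.33118060e-02
 -2.41529150e-01  1.04030902e-01] 0.029498268221648572
```

```bash
python3 -m handwheel '[{"x":0,"y":0,"z":0,"ax":0,"ay":0,"az":2,"jaw":4},{"x":0,"y":0,"z":0,"ax":0,"ay":0,"az":4,"jaw":4},{"x":0,"y":0,"z":0,"ax":0,"ay":0,"az":5,"jaw":4},{"x":0,"y":0,"z":0,"ax":0,"ay":0,"az":5,"jaw":4}]' 30
python3 - <<'E'
from h import *
o=manip.get_obs();print(o["wrist_force"],o["moment"],o["joint_efforts"],o["joint_pos"][5])
c=manip.read_camera("wrist");cv2.imwrite("pics/w17.png",c["img"][:,:,::-1])
E
```

```text
t: 14.8
ee_pos: [0.5633, -0.2365, 0.0844]
orientation: [-2.998, 0.939, -0.002]
wrist_force: [-0.9, 1.3, 1.1]
gripper_width: 0.599
[-0.85618018  1.25441731  1.06629999] [0.09570341 0.07119453 0.01294083] [ -0.11387931 -40.78233719 -29.53726888  -0.04730434  -0.22286663
   0.10603251] 0.11648870323250494
```

View pics/w17.png

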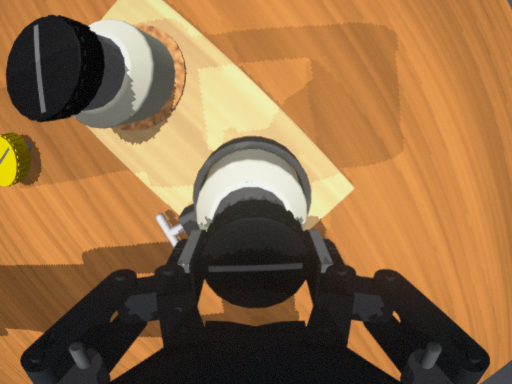

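After 10° (0.175 rad, more than any possible travel to the tight stop) the cap line still follows the jaws (210–302, 268) and torque is steady at about 0.1 N m. So it loosens clockwise; continuing.

```bash
python3 -m handwheel '[{"x":0,"y":0,"z":0,"ax":0,"ay":0,"az":6,"jaw":4},{"x":0,"y":0,"z":0,"ax":0,"ay":0,"az":12,"jaw":4},{"x":0,"y":0,"z":0,"ax":0,"ay":0,"az":18,"jaw":4},{"x":0,"y":0,"z":0,"ax":0,"ay":0,"az":24,"jaw":4},{"x":0,"y":0,"z":0,"ax":0,"ay":0,"az":30,"jaw":4},{"x":0,"y":0,"z":0,"ax":0,"ay":0,"az":36,"jaw":4},{"x":0,"y":0,"z":0,"ax":0,"ay":0,"az":42,"jaw":4},{"x":0,"y":0,"z":0,"ax":0,"ay":0,"az":48,"jaw":4},{"x":0,"y":0,"z":0,"ax":0,"ay":0,"az":54,"jaw":4},{"x":0,"y":0,"z":0,"ax":0,"ay":0,"az":54,"jaw":4}]' 30
python3 - <<'E'
from h import *
o=manip.get_obs();print(o["wrist_force"],o["moment"],o["joint_efforts"],o["joint_pos"][5])
c=manip.read_camera("wrist");cv2.imwrite("pics/w18.png",c["img"][:,:,::-1])
E
```

```text
t: 15.68
ee_pos: [0.5635, -0.2366, 0.0844]
orientation: [-2.244, 2.198, -0.002]
wrist_force: [-0.8, -0.5, 2.3]
gripper_width: 0.597
[-0.75302222 -0.46753887  2.25692213] [-0.10305917 -0.06236916  0.01532141] [ 4.96799976e-02 -4.09941709e+01 -2.93821728e+01  5.04776859e-02
  5.64205198e-03  7.20329750e-01] 1.059393145562759
```

View pics/w18.png

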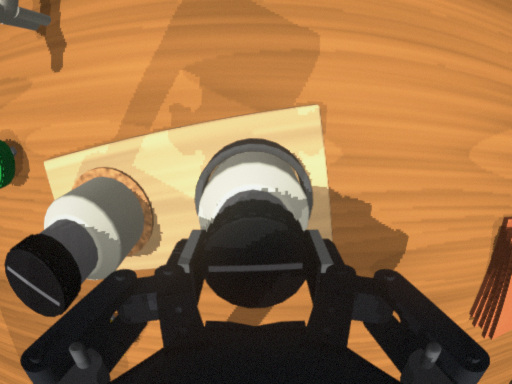

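```bash
python3 -m handwheel '[{"x":0,"y":0,"z":0,"ax":0,"ay":0,"az":4,"jaw":4},{"x":0,"y":0,"z":0,"ax":0,"ay":0,"az":8,"jaw":4},{"x":0,"y":0,"z":0,"ax":0,"ay":0,"az":8,"jaw":4},{"x":0,"y":0,"z":0,"ax":0,"ay":0,"az":8,"jaw":4}]' 30
python3 - <<'E'
from h import *
o=manip.get_obs();print(o["wrist_force"],o["moment"],o["joint_efforts"],o["joint_pos"][5],o["qd"])
E
```

```text
t: 16.07
ee_pos: [0.5636, -0.2367, 0.0844]
orientation: [-2.093, 2.341, -0.002]
wrist_force: [0.0, 0.2, 1.8]
gripper_width: 0.596
[0.03116464 0.19954085 1.81456202] [-0.06101088 -0.01971686  0.02773711] [  0.08383526 -41.07145429 -29.35093224   0.06771746   0.07666657
   0.04256904] 1.191748999358879 [-0.00149666  0.00065181 -0.00085755 -0.00136199 -0.00080324  0.00636174]
```

```bash
python3 -m handwheel '[{"x":0,"y":0,"z":0,"ax":0,"ay":0,"az":5,"jaw":4},{"x":0,"y":0,"z":0,"ax":0,"ay":0,"az":10,"jaw":4},{"x":0,"y":0,"z":0,"ax":0,"ay":0,"az":14,"jaw":4},{"x":0,"y":0,"z":0,"ax":0,"ay":0,"az":14,"jaw":4},{"x":0,"y":0,"z":0,"ax":0,"ay":0,"az":14,"jaw":4}]' 40
python3 - <<'E'
from h import *
o=manip.get_obs();print(o["wrist_force"],o["moment"],o["joint_efforts"][5],o["joint_pos"][5])
c=manip.read_camera("wrist");cv2.imwrite("pics/w19.png",c["img"][180:340,150:360,::-1].repeat(3,0).repeat(3,1))
E
```

```text
t: 16.48
ee_pos: [0.5636, -0.2368, 0.0845]
orientation: [-1.797, 2.575, -0.002]
wrist_force: [0.0, -0.3, 1.2]
gripper_width: 0.591
[ 0.00201881 -0.2671494   1.20518135] [-0.05458176  0.07352016 -0.05509023] 0.0420935929287225 1.4324584343391091
```

View pics/w19.png

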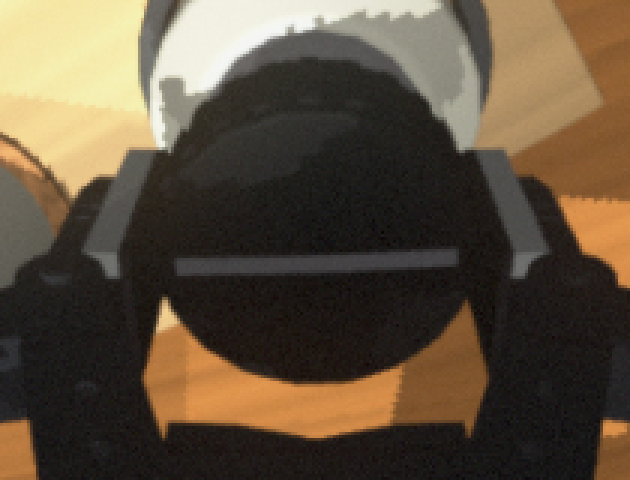

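The line still follows the jaws; total turn is 1.49 rad, mid release window. Lift gently, watching the force.

```bash
python3 -m handwheel '[{"x":0,"y":0,"z":-0.4,"ax":0,"ay":0,"az":0,"jaw":4},{"x":0,"y":0,"z":-0.8,"ax":0,"ay":0,"az":0,"jaw":4},{"x":0,"y":0,"z":-1.2,"ax":0,"ay":0,"az":0,"jaw":4}]' 40
python3 - <<'E'
from h import *
o=manip.get_obs();print(o["wrist_force"],o["moment"])
E
```

```text
t: 16.78
ee_pos: [0.5632, -0.2365, 0.0963]
orientation: [-1.798, 2.575, -0.001]
wrist_force: [-0.2, 0.6, 0.0]
gripper_width: 0.592
[-0.21254147  0.59392423  0.03300634] [0.0643719  0.02068522 0.02652405]
```

```bash
python3 -m handwheel '[{"x":0,"y":0,"z":-1,"ax":0,"ay":0,"az":0,"jaw":4},{"x":0,"y":0,"z":-2.2,"ax":0,"ay":0,"az":0,"jaw":4},{"x":0,"y":0,"z":-4,"ax":0,"ay":0,"az":0,"jaw":4},{"x":0,"y":0,"z":-6,"ax":0,"ay":0,"az":0,"jaw":4},{"x":0,"y":0,"z":-8,"ax":0,"ay":0,"az":0,"jaw":4},{"x":0,"y":0,"z":-8.9,"ax":0,"ay":0,"az":0,"jaw":4},{"x":0,"y":0,"z":-8.9,"ax":0,"ay":0,"az":0,"jaw":4},{"x":0,"y":0,"z":-8.9,"ax":0,"ay":0,"az":0,"jaw":4},{"x":0,"y":0,"z":-8.9,"ax":0,"ay":0,"az":0,"jaw":4},{"x":0,"y":0,"z":-8.9,"ax":0,"ay":0,"az":0,"jaw":4}]' 40
python3 - <<'E'
from h import *
o=manip.get_obs();print(o["wrist_force"],o["moment"],o["qd"])
for n in("side","top"):
    c=manip.read_camera(n);cv2.imwrite(f"pics/{n}20.png",c["img"][:,:,::-1])
E
```

```text
t: 17.62
ee_pos: [0.5624, -0.2361, 0.1833]
orientation: [1.798, -2.575, -0.004]
wrist_force: [-0.5, 0.0, -0.9]
gripper_width: 0.593
[-0.49677581  0.02053946 -0.88864558] [-0.03440861  0.05156056  0.00246372] [ 0.00100055  0.00248859 -0.00059961 -0.00140788  0.00268215 -0.00135367]
```

View pics/side20.png

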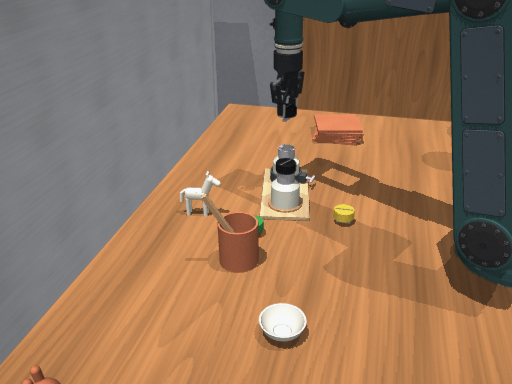

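View pics/top20.png

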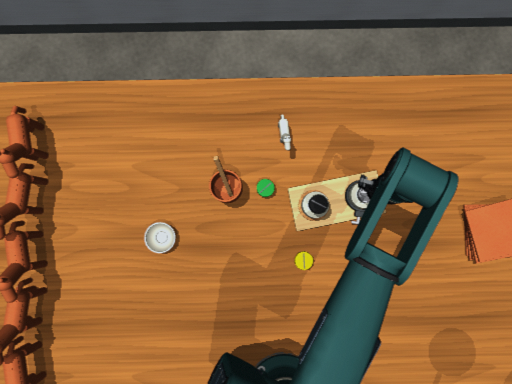

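The cap is up in the gripper (side 287,105), the clamped jar's neck is open (287,152), the other cap is on. Quick numeric check of the stick's lean before handing in.

```bash
python3 - <<'E'
from h import *
np.set_printoptions(precision=3,suppress=True)
T=manip.read_camera("top");S=manip.read_camera("side")
for c,n,x0,y0,w,h,f in ((T,"top",200,140,60,70,8),(S,"side",180,170,90,110,5)):
    cv2.imwrite(f"pics/{n}21.png",cv2.resize(c["img"][y0:y0+h,x0:x0+w],None,fx=f,fy=f,interpolation=cv2.INTER_CUBIC)[:,:,::-1])
u=tri((T,S),((216.5,157),(205,194)));print("upper end",u)
print("lean if lower end on floor",np.arccos((u[2]-.01)/.19))
w=manip.read_camera("wrist");cv2.imwrite("pics/w21.png",w["img"][:,:,::-1])
E
```

```text
upper end [0.659 0.172 0.177]
lean if lower end on floor 0.5022117970857637
```

View pics/top21.png

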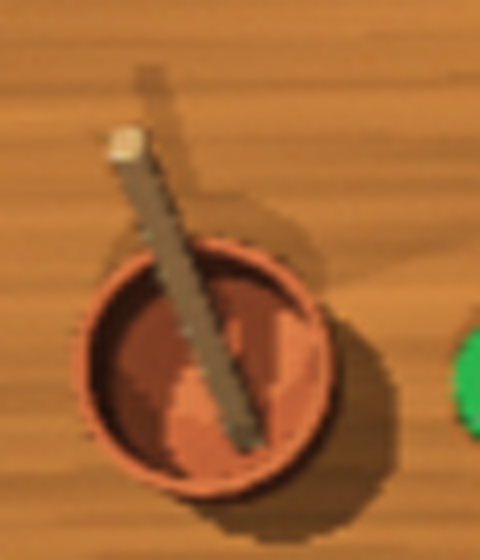

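View pics/side21.png

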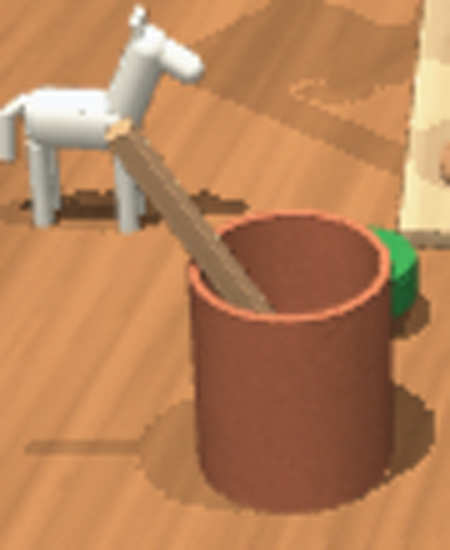

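View pics/w21.png

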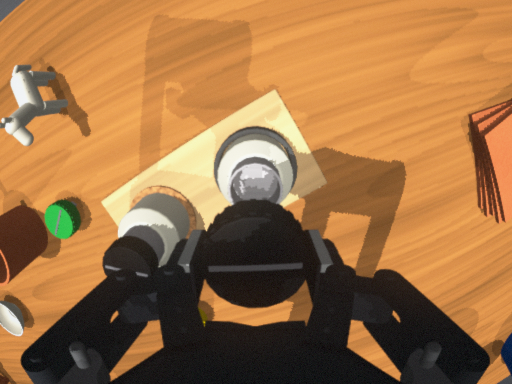

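The stick rests on the cup floor and leans on the rim at about 0.5 rad. The cap is level between the pads, above an open neck. Handing in.

```bash
python3 -c "
from rig import manip
print(manip.job_done()); o=manip.get_obs(); print(o['t'],o['ee_pos'],o['gripper_width'])"
```

```text
the job is handed in; nothing more can be done
None
the job is handed in; nothing more can be done
```

I finished the job and handed it in at about 18 s of robot time; no verdict was reported.

- **Stick:** I picked it up between the jars, tilted it and dropped it into the terracotta cup. In the last pictures it leans on the rim at about 0.5 rad (limit 0.75). That angle assumes its lower end is on the floor, as the top view shows.
- **Cap:** I turned the clamped jar's cap 10° clockwise. It met no stop, the torque stayed low and the cap did not slip, so clockwise loosens it. I turned it 1.49 rad in all, lifted it with almost no force, and held it level about 99 mm above its seat (opening 0.593, arm still).
- **Rest of the scene:** In the last pictures the other cap is still on its jar, and the figurine and bowl look where they were.

**What disagreed:**
- The real fingertips sat about 2 cm above the reported TCP. My first close on the stick therefore shut on nothing just above it; nothing moved, and the second close held.
- Joint-6 torque read 0.72 N m once during the turn but was back to 0.04 N m at the next check, so I took it as a transient.
- The state readout I requested after handing in was refused, so I have no reading for the final second.

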